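# Clear the draining board, brush out its joint and hang the brush

### The arm

A 6-joint arm with a two-finger parallel gripper is mounted at the origin on the work surface. World frame = base frame: x ahead of the robot, y to its left, z up, the work surface at z = 0. Lengths are in m, angles in degrees, forces in N, time in s.
With the tool pointing down it reaches from about 0.4 to 0.825 m from the base axis. Payload 7 kg.
Tool frame: the origin (TCP) lies midway between the tips of the shut fingers; the grasp point (between the pads) lies 19 mm behind it; z points along the fingers, y is the line along which they close (so a half turn about z gives the same grasp; the last joint's range is limited). The gripper opens to 88 mm and grips with 3 to 60 N. Pads are 19 mm wide; open, the fingers measure 130 mm over their backs; the gripper's body (78 mm by 193 mm) begins 47 mm behind the grasp point.
Start: joints at [-47.091, 20.546, 0.682, 0, -70.136, -16.507], TCP at [0.3, -0.605, 0.199] pointing down, gripper open.
Joint ranges: [-176.03, 176.03], [-82.01, 121.73], [-58.28, 71.71], [-173.87, 95.51], [-174.79, -0.11], [-173.66, 173.66]. Speed limits (degrees/s): [136.94, 136.94, 172.46, 180, 180, 180].

### API

Orientations are given as [roll, pitch, yaw] about the fixed x, y, z axes, in that order (R = Rz(yaw) Ry(pitch) Rx(roll)).
In Python, from plant import ctrl gives the robot as it stands. The module is installed in compiled form; this text tells all that it offers.
- The arm moves only by the tool send_rows, never from a script. Its argument "plan" is a list that holds one entry, the list of rows, each a list of 6 numbers: the shift along the tool's x, y, z in parts of the range, where 1.0 means 30 cm, then the turn, a rotation vector about the tool's x, y, z in a scale on which 1.0 is 180 degrees. A call has 1 to 8 rows; each row is the pose to reach, as a shift and turn from the pose commanded when the call began, along the tool's axes at that moment; what a row does not reach only later rows make up. A row lasts 1/12 s, in which the tool goes at most 41.7 mm and 7.16 degrees, less where a joint would pass 70% of its speed; a pose out of reach is approached as far as the arm can. No shift or turn number may pass 1 either way. A call with a gripper value outside its range is refused whole. "fingers" is the opening, from 0 (shut) to 1 (fully open), set as the call begins (left out, the last holds). The fingers move at their own pace and stop on an object; the grip force is fixed at half the most. Time passes only in rows, so rows that repeat a pose let the fingers close. It gives the time, the measured TCP pose, the force, the opening and the grip force at its end, in the units of the state.
- ctrl.get_obs(): the state, without advancing time (a new reading comes with each control period).
- ctrl.snapshot(name): name is "scene" or "side" or "wrist"; returns a dict with "img" (384x512x3 uint8, red, green, blue), "K" (3x3 intrinsics, pixels), "pose" (4x4, takes a point from camera to world coordinates). Camera axes: x right, y down, z forward; pixel columns grow to the right and rows downward; lengths in m; the calibration is good to about 2 mm. A picture is of the moment at which its call begins. There is no depth.
- ctrl.close_job(): hands the job in; it is judged then, once.
The state is a dict: "clock": time; "joint_pos": joint angles; "qvel": joint speeds; "tau": joint torques, N m; "tool_pos": TCP position; "orientation": TCP orientation; "force": force on the tool from outside, world axes, zero at the start; "moment": the same for the moment, N m; "opening": finger opening in m; "gripper_force": force on a finger pad.
Only numpy, scipy, OpenCV 4.12 (cv2) and the standard library are available. Lean on these libraries where they do the work, as an engineer would, in place of code of your own. Each camera call takes 0.05 s, during which the arm holds its last target. There are 200 camera calls.

### The job

Put the spice jars that stand on the draining board upright into empty cells of the green rack, one to a cell, leaving the jars already there in their cells. Then take the joint brush and draw its nib slowly (about 2 cm a second), down in the groove all the way, along the board's groove from the orange mark to the blue mark, and lastly hang the brush by its eye on the hook and leave it hanging there. Do not shift the pot or the plate.

Things in the scene. Friction and masses are not known exactly. Their poses are not given: they have to be found in the camera images.
- jar_a: one of up to three stray spice jars that stand on the draining board (absent ones read None): white ceramic with a blue band, round, 50 mm diameter and 58 mm high, with a round wooden knob on top, 24 mm diameter and 30 mm high (total height 88 mm); 160 g. Origin: centre of the underside, z up
- jar_b: one of up to three stray spice jars that stand on the draining board (absent ones read None): white ceramic with a blue band, round, 50 mm diameter and 58 mm high, with a round wooden knob on top, 24 mm diameter and 30 mm high (total height 88 mm); 160 g. Origin: centre of the underside, z up
- jar_c: one of up to three stray spice jars that stand on the draining board (absent ones read None): white ceramic with a blue band, round, 50 mm diameter and 58 mm high, with a round wooden knob on top, 24 mm diameter and 30 mm high (total height 88 mm); 160 g. Origin: centre of the underside, z up
- kept_0: a jar of the same kind that is already in the rack, in cell 0 of the rack (None when absent: that cell is then empty). Origin: centre of the underside
- kept_1: a jar of the same kind that is already in the rack, in cell 1 of the rack (None when absent: that cell is then empty). Origin: centre of the underside
- kept_2: a jar of the same kind that is already in the rack, in cell 2 of the rack (None when absent: that cell is then empty). Origin: centre of the underside
- kept_3: a jar of the same kind that is already in the rack, in cell 3 of the rack (None when absent: that cell is then empty). Origin: centre of the underside
- kept_4: a jar of the same kind that is already in the rack, in cell 4 of the rack (None when absent: that cell is then empty). Origin: centre of the underside
- kept_5: a jar of the same kind that is already in the rack, in cell 5 of the rack (None when absent: that cell is then empty). Origin: centre of the underside
- rack: jar rack fixed on the counter: green open box, 200 (its x) by 135 (its y) by 40 mm high, 3 by 2 cells, each 60 mm square inside and 35 mm deep, floor 5 mm above the counter. Cell middles in rack axes (mm): cell 0 (-65,-32.5), 1 (0,-32.5), 2 (65,-32.5), 3 (-65,32.5), 4 (0,32.5), 5 (65,32.5). Origin: centre of the underside
- board: fixed draining board: two aluminium panels, 170 (x) by 280 (y) mm, top 10 mm above the counter; between them a groove 14 mm wide, 8 deep, with black floor at z=2 mm. Its middle line, in board axes (mm): (-25,-140) orange-mark end, (-25,-35), (25,35), (25,140) blue-mark end, straight between. A flat coloured disc, 24 mm wide, marks each end. Origin: centre of the underside
- seam_0 (a point): point on the middle line of the groove's floor: start of the part to be brushed, 25 mm from the orange-mark end
- seam_7 (a point): point on the middle line of the groove's floor: its end, 25 mm from the blue-mark end
- brush: joint brush 200 mm long, 90 g, lying level on the counter on nib and eye. x: eye to nib; z up. Wooden handle 95 long, 18 wide, 16 high, its middle at (-3,0,40) mm: grip it across near x=-5. At -x a wire slopes down to the eye; at +x a red silicone head with a round nib 9 mm thick pointing down. Origin: at underside level, 75 mm behind the nib
- nib (a point): lowest point of the nib, (75, 0, 0) mm in the brush frame; the nib stands 32 mm below the head. The eye lies as low as the nib, so tilt the brush about 10 degrees, eye end up, while the nib runs in the groove
- eye (a point): centre of the eye, (-90, 0, 4) mm in the brush frame: a steel ring in the brush's x-y plane (hole axis z), 30 mm inside diameter, wire 8 mm thick
- hook_tip (a point): top of the hook's upturned tip, 294 mm above the counter. The hook is an 8 mm rod on a fixed steel stand: a level arm 260 mm above the counter comes from the post (115 mm away on the stand's +x side) and turns straight up at its free end for 30 mm; the point has the stand's axes
- hook_crook (a point): the middle of the arm's rod, 8 mm behind the upturned tip and 260 mm above the counter: a hung eye rests over the rod here. Hung brush: nib end straight down or leaning up to 30 degrees
- pot: bystander: small aluminium pot, 120 mm wide, 85 mm high
- plate: bystander: white ceramic plate, 150 mm wide
Things that resemble listed ones, but are neither listed nor needed, are in the scene too. What is shaped like the jar_a but red is not meant. What is shaped like the kept_3 but yellow is not meant.

How it is judged:
By the outcome, as a careful person would: the job done as asked, in the order asked, and still so for the second after the job is handed in, with the robot touching nothing.
Of kept_0, kept_1, kept_2, kept_3, kept_4, kept_5 only 2 to 3 are there at a start; the rules pass over those that are not, and their reading is None.
Of jar_a, jar_b, jar_c only 2 to 3 are there at a start; the rules pass over those that are not, and their reading is None.
At some moment in a run one of jar_a, jar_b, jar_c may be knocked a few centimetres aside while the robot is not near it.
It also fails if it takes over 210 s, if anything falls off the work surface, if the arm or the gripper's body presses on something with over 40 N, if the wrist force passes 120 N, or if a joint passes its speed limit or range.

## Working session

There is one attempt and no reset: what is moved stays moved. The work goes in short steps, Python scripts to look and compute and a tool call to move; the robot and the scene stay as the last step left them, time stands still between calls to the robot, and variables do not carry over. Pictures are saved under pics/ and viewed, at most 14 in all, crops included, and the job is handed in when it is done.

Besides the shell and the picture viewer there is one more tool, called as name(argument=value, ...), one argument or row to a line, values as JSON. send_rows: Moves the arm, as the interface text tells. Its arguments: {"type":"object","properties":{"plan":{"type":"array","items":{"type":"array","items":{"type":"array","items":{"type":"number"}}}},"fingers":{"type":"number"}},"required":["plan"]}

```bash
mkdir -p pics; cat > h.py <<'E'
import numpy as np, cv2
from plant import ctrl
from scipy.spatial.transform import Rotation as R
def snap(n,f=None):
    s=ctrl.snapshot(n)
    if f: cv2.imwrite('pics/'+f,cv2.cvtColor(s['img'],cv2.COLOR_RGB2BGR))
    return s
def ray(s,u,v,z):
    d=s['pose'][:3,:3]@np.linalg.inv(s['K'])@np.array([u,v,1.]); o=s['pose'][:3,3]
    return o+d*(z-o[2])/d[2]
def proj(s,p):
    c=np.linalg.inv(s['pose'])@np.append(p,1); q=s['K']@c[:3]; return q[:2]/q[2]
E
python3 - <<'E'
from h import *
for n in('scene','side','wrist'):
    s=snap(n,n+'0.png'); print(n,s['K'][0,0],s['pose'].round(3).tolist())
a=[cv2.imread(f'pics/{n}0.png') for n in('scene','side','wrist')]
o=ctrl.get_obs();print(o)
E
```

```text
scene 373.210377821937 [[-0.548, 0.723, -0.421, 0.998], [0.837, 0.475, -0.273, 0.273], [0.002, -0.502, -0.865, 1.165], [0.0, 0.0, 0.0, 1.0]]
side 375.3736865918537 [[-0.979, -0.153, 0.138, 0.384], [-0.206, 0.693, -0.691, 0.684], [0.01, -0.705, -0.71, 0.928], [0.0, 0.0, 0.0, 1.0]]
wrist 316.7080034934149 [[-0.445, 0.852, 0.275, 0.226], [0.896, 0.422, 0.139, -0.642], [0.002, 0.308, -0.951, 0.385], [0.0, 0.0, 0.0, 1.0]]
{'clock': 0.15, 'joint_pos': array([-4.70917341e+01,  2.05816031e+01,  6.45944008e-01, -1.55957190e-02,
       -7.01353999e+01, -1.65057621e+01]), 'qvel': array([-0.04001934, -0.04877186,  0.15960755,  0.0566812 , -0.00049393,
        0.03820701]), 'tau': array([-3.12660759e-04, -5.83274996e+01,  2.93289828e+01,  7.00123116e+00,
        8.67829425e-03, -1.08274448e-04]), 'tool_pos': array([ 0.29994212, -0.60424676,  0.19854037]), 'orientation': array([ 1.79927703e+02, -6.13187472e-03, -1.53602801e+02]), 'force': array([-0.16327621, -0.32575887, -0.07926394]), 'moment': array([ 0.01771209, -0.00682734,  0.04059275]), 'gripper_force': 0.0, 'opening': 0.08761040260549685}
```

View pics/scene0.png

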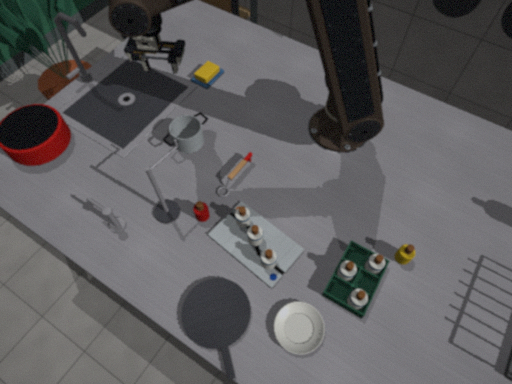

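View pics/side0.png

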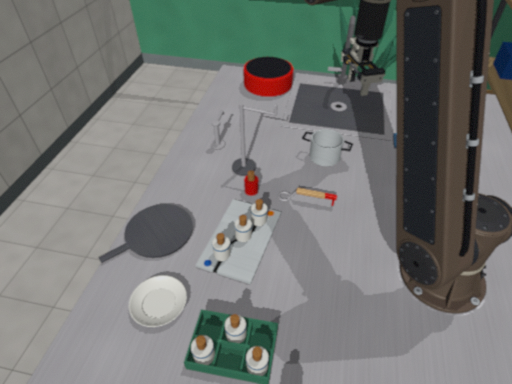

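Scene view: board jars have knobs at about (242,210), (255,230) and (269,253). The red decoy is at (201,207) and the yellow one at (405,248). The rack is around (357,278) with 3 kept jars at (348,265), (376,257) and (359,293). The brush is at (238,173), the pot at (186,133), the plate at (299,328) and the hook stand at (165,210). I'm choosing the three white, blue-banded jars on the board, and will check them in a close crop.

```bash
python3 - <<'E'
import cv2,numpy as np
a=cv2.imread('pics/scene0.png')[120:320,140:420];b=cv2.imread('pics/side0.png')[90:384,130:410]
a=cv2.resize(a,None,fx=2.85,fy=2.85,interpolation=cv2.INTER_CUBIC)
cv2.imwrite('pics/c1.png',a)
b=cv2.resize(b,None,fx=2.0,fy=2.0,interpolation=cv2.INTER_CUBIC)
cv2.imwrite('pics/c2.png',b)
E
```

```text
(no output)
```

View pics/c1.png

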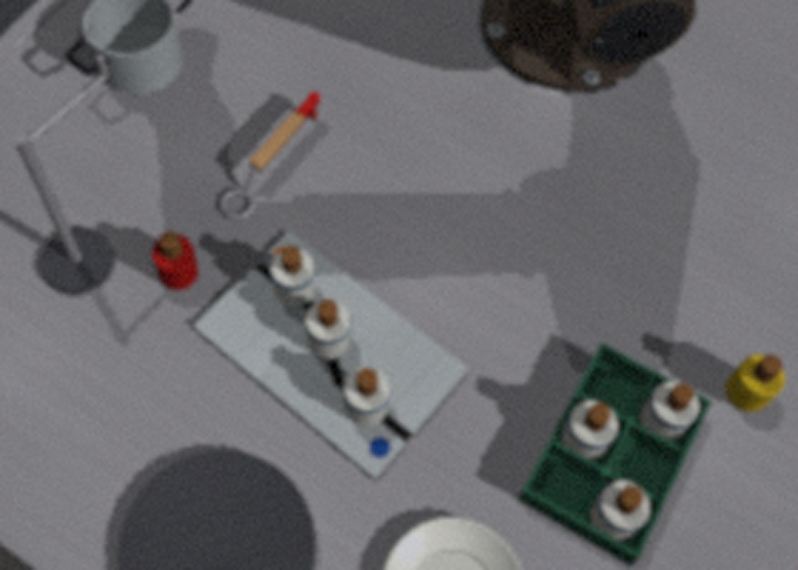

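View pics/c2.png

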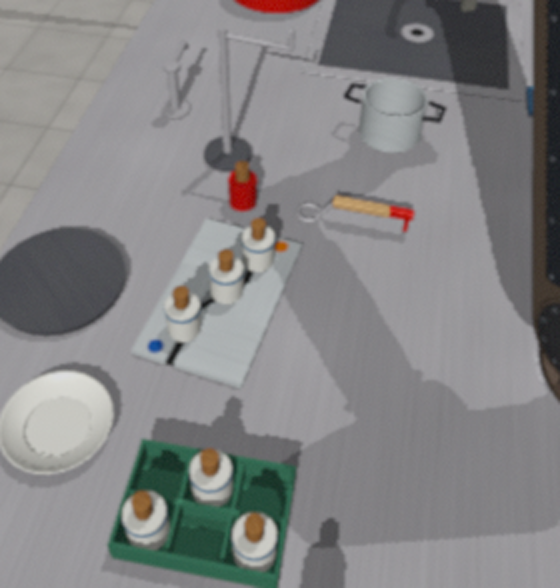

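Both crops confirm the choice: three white jars with blue bands stand on the board over the groove, red and yellow lookalikes stand off it, and the rack has three kept jars and three empty cells. Next I measure.

```bash
cat >> h.py <<'E'
def blobs(img,lo,hi,amin=8,roi=None):
    h=cv2.cvtColor(img,cv2.COLOR_RGB2HSV); m=cv2.inRange(h,np.array(lo),np.array(hi))
    if roi: x0,y0,x1,y1=roi; k=np.zeros_like(m);k[y0:y1,x0:x1]=255; m&=k
    n,l,st,c=cv2.connectedComponentsWithStats(m)
    return [(c[i],st[i][4],l==i) for i in range(1,n) if st[i][4]>=amin]
def tri(views):
    A=np.zeros((3,3));b=np.zeros(3)
    for s,u,v in views:
        d=s['pose'][:3,:3]@np.linalg.inv(s['K'])@np.array([u,v,1.]);d/=np.linalg.norm(d)
        P=np.eye(3)-np.outer(d,d);A+=P;b+=P@s['pose'][:3,3]
    return np.linalg.solve(A,b)
E
python3 - <<'E'
from h import *
S={n:snap(n) for n in('scene','side')}
roi={'scene':(140,120,420,330),'side':(130,90,400,384)}
for n,s in S.items():
    print(n)
    print(' brown');
    for c,a,m in blobs(s['img'],(4,110,50),(17,255,175),10,roi[n]): print(c.round(1),a,ray(s,*c,.083).round(3))
    print(' handle')
    for c,a,m in blobs(s['img'],(8,60,176),(20,255,255),10,roi[n]): print(c.round(1),a,ray(s,*c,.04).round(3))
    print(' red')
    for c,a,m in blobs(s['img'],(0,150,110),(3,255,255),5,roi[n])+blobs(s['img'],(174,150,110),(180,255,255),5,roi[n]): print(c.round(1),a,ray(s,*c,.04).round(3))
    print(' blue')
    for c,a,m in blobs(s['img'],(105,150,60),(125,255,255),5,roi[n]): print(c.round(1),a,ray(s,*c,.01).round(3))
    print(' orange')
    for c,a,m in blobs(s['img'],(3,160,176),(12,255,255),3,roi[n]): print(c.round(1),a,ray(s,*c,.01).round(3))
    g=[b for b in blobs(s['img'],(65,90,20),(90,255,160),100,roi[n])]
    mm=sum(b[2] for b in g).astype(np.uint8); 
    pts=cv2.findNonZero(mm); hull=cv2.convexHull(pts); q=cv2.approxPolyDP(hull,6,True)[:,0]
    print(' rack');[print(p,ray(s,*p,.04).round(3)) for p in q]
    # board
    h=cv2.cvtColor(s['img'],cv2.COLOR_RGB2HSV)
    p=(225,240) if n=='scene' else (222,225); print(' board hsv',h[p[1],p[0]], 'counter',h[300,450] if n=='scene' else h[280,320])
E
```

```text
scene
 brown
[237.6 168.2] 78 [ 0.426 -0.192  0.083]
[199.5 206.1] 63 [ 0.618 -0.21   0.083]
[241.5 210.1] 42 [ 0.555 -0.086  0.083]
[254.5 229.3] 39 [ 0.589 -0.013  0.083]
[409.9 248.3] 40 [0.379 0.425 0.083]
[268.5 253.4] 40 [0.633 0.068 0.083]
[378.7 258.4] 41 [0.462 0.358 0.083]
[349.6 265.4] 40 [0.53  0.293 0.083]
[360.7 294.5] 42 [0.592 0.36  0.083]
 handle
 red
[248.2 156.5] 24 [ 0.339 -0.207  0.04 ]
[203.  213.2] 66 [ 0.618 -0.203  0.04 ]
 blue
[273.  276.6] 23 [0.666 0.108 0.01 ]
 orange
 rack
[384 268] [0.461 0.388 0.04 ]
[360 316] [0.635 0.389 0.04 ]
[323 294] [0.637 0.267 0.04 ]
[351 242] [0.438 0.263 0.04 ]
 board hsv [105  13 158] counter [130  12 127]
side
 brown
[250.6 176.1] 74 [ 0.608 -0.204  0.083]
[258.9 203.6] 54 [ 0.554 -0.088  0.083]
[270.1 212.8] 26 [ 0.513 -0.059  0.083]
[242.5 219.6] 55 [ 0.588 -0.015  0.083]
[220.1 238.2] 60 [0.633 0.066 0.083]
[234.5 320.2] 88 [0.53  0.293 0.083]
[200.7 341.9] 100 [0.591 0.359 0.083]
[256.7 353.2] 98 [0.461 0.358 0.083]
 handle
[310.5 192.5] 121 [ 0.406 -0.214  0.04 ]
 red
[267.6  92.1] 182 [ 0.674 -0.813  0.04 ]
[250.9 186.3] 178 [ 0.607 -0.2    0.04 ]
[330.9 196.8] 58 [ 0.337 -0.209  0.04 ]
 blue
[207.4 262.6] 21 [0.665 0.106 0.01 ]
 orange
[325. 195.] 3 [ 0.356 -0.243  0.01 ]
 rack
[277 324] [0.432 0.261 0.04 ]
[267 383] [0.428 0.4   0.04 ]
[185 365] [0.619 0.401 0.04 ]
[202 310] [0.625 0.264 0.04 ]
 board hsv [ 95   9 176] counter [150   4 132]
```

```bash
cat >> h.py <<'E'
import math
def plan(wps,cur=None):
    """wps: (xyz, rpy, speed mm/row) -> prints one line per send_rows call: row, repeated n times"""
    o=ctrl.get_obs(); p=np.array(o['tool_pos']); q=R.from_euler('xyz',o['orientation'],degrees=True)
    for w in wps:
        t=np.array(w[0]); r=R.from_euler('xyz',w[1],degrees=True); sp=w[2] if len(w)>2 else 38.
        rv=(q.inv()*r).as_rotvec(degrees=True)
        n=max(1,math.ceil(np.linalg.norm(t-p)*1000/sp),math.ceil(np.linalg.norm(rv)/6.8)); k=math.ceil(n/8)
        p0,q0=p,q
        for i in range(1,k+1):
            pi=p0+(t-p0)*i/k; qi=q0*R.from_rotvec(rv*i/k,degrees=True)
            print('x%d'%min(8,math.ceil(n/k)+1),np.r_[q.inv().apply(pi-p)*100,(q.inv()*qi).as_rotvec(degrees=True)].round(2).tolist())
            p,q=pi,qi
        print('--',w[0])
E
python3 -c "
from h import *
plan([((.36,-.5,.4),(180,0,-165)),((.56,.0,.40),(180,0,180)),((.53,.30,.36),(180,0,180))])"
```

```text
x8 [-10.01, 6.7, -20.11, 0.05, -0.01, 11.4]
-- (0.36, -0.5, 0.4)
x8 [-16.13, 21.56, 0.0, -0.0, -0.0, 7.5]
x8 [-13.18, 23.48, 0.0, -0.0, -0.0, 7.5]
-- (0.56, 0.0, 0.4)
x6 [1.5, 15.0, 2.0, -0.0, -0.0, 0.0]
x6 [1.5, 15.0, 2.0, -0.0, -0.0, 0.0]
-- (0.53, 0.3, 0.36)
```

Units first: shifts go in shares of 30 cm and turns go in shares of 180 degrees. So -20.1 cm / 30 = -0.67, 6.7 cm / 30 = 0.2233, 11.4 degrees / 180 = 0.0633.

send_rows(
  plan=[
    [[-0.3333, 0.2233, -0.67, 0, 0, 0.0633], [-0.3333, 0.2233, -0.67, 0, 0, 0.0633], [-0.3333, 0.2233, -0.67, 0, 0, 0.0633], [-0.3333, 0.2233, -0.67, 0, 0, 0.0633], [-0.3333, 0.2233, -0.67, 0, 0, 0.0633], [-0.3333, 0.2233, -0.67, 0, 0, 0.0633], [-0.3333, 0.2233, -0.67, 0, 0, 0.0633], [-0.3333, 0.2233, -0.67, 0, 0, 0.0633]],
  ],
  fingers=0.45,
)

```text
clock: 0.92
tool_pos: [0.3608, -0.4997, 0.4023]
orientation: [-179.8, 0.1, -164.9]
force: [1.1, 0.2, -1.0]
opening: 0.0419
gripper_force: 0.0
```

In the tool's units: 21.6 cm / 30 = 0.72, -16.1 cm / 30 = -0.5367, 7.5 degrees / 180 = 0.0417.

send_rows(
  plan=[
    [[-0.5367, 0.72, 0, 0, 0, 0.0417], [-0.5367, 0.72, 0, 0, 0, 0.0417], [-0.5367, 0.72, 0, 0, 0, 0.0417], [-0.5367, 0.72, 0, 0, 0, 0.0417], [-0.5367, 0.72, 0, 0, 0, 0.0417], [-0.5367, 0.72, 0, 0, 0, 0.0417], [-0.5367, 0.72, 0, 0, 0, 0.0417], [-0.5367, 0.72, 0, 0, 0, 0.0417]],
  ],
)

```text
clock: 1.58
tool_pos: [0.4603, -0.2465, 0.399]
orientation: [179.9, -0.1, -172.3]
force: [0.1, -0.8, 0.1]
opening: 0.0393
gripper_force: 0.0
```

In the tool's units: 23.5 cm / 30 = 0.7833, -13.2 cm / 30 = -0.44, 7.5 degrees / 180 = 0.0417.

send_rows(
  plan=[
    [[-0.44, 0.7833, 0, 0, 0, 0.0417], [-0.44, 0.7833, 0, 0, 0, 0.0417], [-0.44, 0.7833, 0, 0, 0, 0.0417], [-0.44, 0.7833, 0, 0, 0, 0.0417], [-0.44, 0.7833, 0, 0, 0, 0.0417], [-0.44, 0.7833, 0, 0, 0, 0.0417], [-0.44, 0.7833, 0, 0, 0, 0.0417], [-0.44, 0.7833, 0, 0, 0, 0.0417]],
  ],
)

```text
clock: 2.25
tool_pos: [0.5608, 0.0038, 0.3974]
orientation: [-180.0, -0.2, -179.8]
force: [-0.7, -1.0, 0.1]
opening: 0.0391
gripper_force: 0.0
```

```bash
python3 - <<'E'
from h import *
s=snap('wrist','w1.png'); o=ctrl.get_obs(); print(o['clock'],o['tool_pos'],o['orientation'],o['joint_pos'],o['opening'])
cv2.imwrite('pics/w1b.png',cv2.resize(cv2.imread('pics/w1.png'),None,fx=1.5,fy=1.5))
E
```

```text
2.3 [0.56011281 0.00204807 0.39781476] [-179.9528037    -0.22509124 -179.86277073] [ 2.02090589e+01  6.14427699e+00  6.92520749e+00 -3.29259890e-02
 -9.10085479e+01 -1.10072251e+02] 0.0392813939400022
```

View pics/w1b.png

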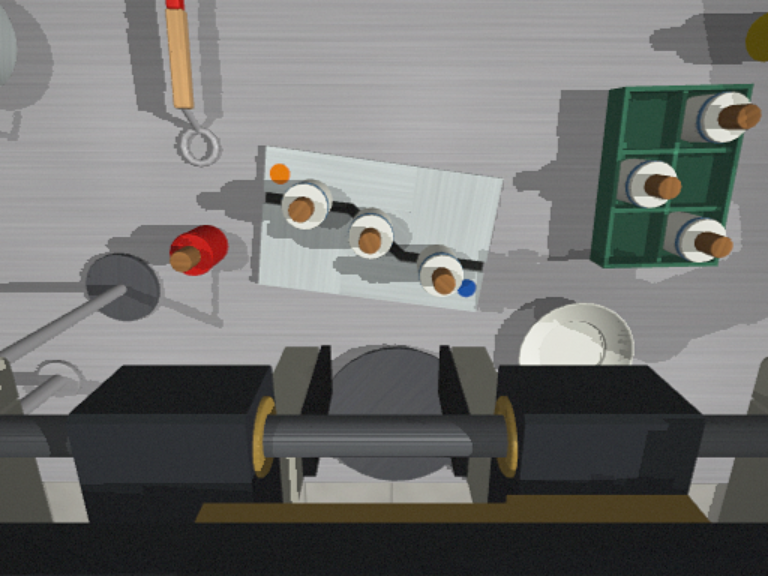

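The wrist view shows everything clearly: board corners at about (265,147), (502,180), (478,312) and (258,285), rack top corners at (611,90), (752,84), (718,265) and (593,267), brush eye at (199,146) and handle at (180,65). These are in the 1.5x picture.

```bash
python3 - <<'E'
from h import *
s=snap('wrist')
img=s['img'];h=cv2.cvtColor(img,cv2.COLOR_RGB2HSV)
# board: low sat, bright, hue<~105 
roi=(160,90,345,215)
m=cv2.inRange(h,np.array((60,6,150)),np.array((115,60,255)));k=np.zeros_like(m);k[90:215,160:345]=255;m&=k
m=cv2.morphologyEx(m,cv2.MORPH_OPEN,np.ones((3,3)))
hull=cv2.convexHull(cv2.findNonZero(m));q=cv2.approxPolyDP(hull,8,True)[:,0]
print('board',[(p.tolist(),ray(s,*p,.01).round(4).tolist()) for p in q]); rc=cv2.minAreaRect(np.array([ray(s,*p,.01)[:2]*1000 for p in hull[:,0]],np.float32));print(rc)
m=cv2.inRange(h,np.array((65,90,20)),np.array((90,255,170)));hull=cv2.convexHull(cv2.findNonZero(m))
q=cv2.approxPolyDP(hull,6,True)[:,0];print('rack',[(p.tolist(),ray(s,*p,.04).round(4).tolist()) for p in q])
for n,lo,hi,z in(('orange',(8,180,180),(16,255,255),.01),('blue',(105,150,60),(125,255,255),.01),('knob',(4,110,50),(17,255,200),.083),('handle',(8,60,190),(22,175,255),.048)):
    for c,a,mm in blobs(img,lo,hi,25,(0,0,512,228)): print(n,c.round(1),a,ray(s,*c,z).round(4))
for e,z in(((132.7,97.5),.004),): print('eye',ray(s,*e,z))
E
```

```text
board [([335, 119], [0.5293, 0.1413, 0.01]), ([317, 207], [0.6965, 0.1195, 0.01]), ([174, 189], [0.6607, -0.1548, 0.01]), ([179, 98], [0.4942, -0.1334, 0.01])]
((595.385498046875, -6.94012451171875), (280.8509521484375, 170.7426300048828), 82.50713348388672)
rack [([502, 57], [0.4293, 0.3921, 0.04]), ([495, 372], [1.0735, 0.5303, 0.04]), ([344, 383], [1.1063, 0.1995, 0.04]), ([2, 380], [1.1, -0.5652, 0.04]), ([1, 366], [1.06, -0.5578, 0.04]), ([68, 256], [0.7877, -0.3621, 0.04]), ([408, 60], [0.4341, 0.2433, 0.04])]
orange [187.1 114.9] 110 [ 0.5229 -0.1211  0.01  ]
blue [311.9 192.2] 93 [0.6663 0.1079 0.01  ]
knob [121.9  29.6] 331 [ 0.3982 -0.1912  0.083 ]
knob [493.9  77.8] 378 [0.4619 0.356  0.083 ]
knob [442.6 124.2] 301 [0.5303 0.2918 0.083 ]
knob [187.1 120.8] 26 [ 0.5261 -0.106   0.083 ]
knob [201.6 139.5] 208 [ 0.5552 -0.085   0.083 ]
knob [247.3 160.5] 196 [ 0.5887 -0.0128  0.083 ]
knob [476.5 162.8] 305 [0.5916 0.3577 0.083 ]
knob [124.5 172.4] 266 [ 0.6092 -0.2135  0.083 ]
knob [296.3 187.2] 199 [0.6336 0.068  0.083 ]
handle [119.9  39. ] 658 [ 0.4057 -0.2094  0.048 ]
eye [ 0.49371315 -0.21622764  0.004     ]
```

In the tool's units: 15 cm / 30 = 0.5, 1.5 cm / 30 = 0.05.

send_rows(
  plan=[
    [[0.05, 0.5, 0.0333, 0, 0, 0], [0.05, 0.5, 0.0333, 0, 0, 0], [0.05, 0.5, 0.0333, 0, 0, 0], [0.05, 0.5, 0.0333, 0, 0, 0], [0.05, 0.5, 0.0333, 0, 0, 0], [0.05, 0.5, 0.0333, 0, 0, 0]],
  ],
)

```text
clock: 2.85
tool_pos: [0.5444, 0.1502, 0.3895]
orientation: [-179.9, -0.1, -179.9]
force: [0.6, -1.0, 0.1]
opening: 0.0393
gripper_force: 0.0
```

In the tool's units: 15 cm / 30 = 0.5, 1.5 cm / 30 = 0.05.

send_rows(
  plan=[
    [[0.05, 0.5, 0.0333, 0, 0, 0], [0.05, 0.5, 0.0333, 0, 0, 0], [0.05, 0.5, 0.0333, 0, 0, 0], [0.05, 0.5, 0.0333, 0, 0, 0], [0.05, 0.5, 0.0333, 0, 0, 0], [0.05, 0.5, 0.0333, 0, 0, 0], [0.05, 0.5, 0.0333, 0, 0, 0]],
  ],
)

```text
clock: 3.43
tool_pos: [0.5303, 0.2988, 0.3803]
orientation: [-180.0, 0.0, 179.9]
force: [0.4, -0.4, 0.2]
opening: 0.0394
gripper_force: 0.0
```

```bash
python3 - <<'E'
from h import *
s=snap('wrist','w2.png'); o=ctrl.get_obs(); print(o['clock'],o['tool_pos'],o['orientation'])
cv2.imwrite('pics/w2b.png',cv2.resize(cv2.imread('pics/w2.png')[:260],None,fx=1.5,fy=1.5))
for c,a,mm in blobs(s['img'],(4,110,50),(17,255,200),25,(0,0,512,228)): print(c.round(1),a,ray(s,*c,.078).round(4))
# predicted cell boundaries drawn for check
E
```

```text
3.4833 [0.53027971 0.29860182 0.38066274] [1.79998964e+02 2.62904169e-02 1.79898726e+02]
[346.5  33.8] 310 [0.3767 0.4247 0.078 ]
[296.8  97.5] 219 [0.4621 0.3586 0.078 ]
[253.  144.1] 204 [0.5314 0.2933 0.078 ]
[ 17.1 138.8] 26 [ 0.5228 -0.0702  0.078 ]
[ 10.7 160.1] 334 [ 0.5563 -0.0881  0.078 ]
[ 60.1 180.5] 307 [ 0.5898 -0.0168  0.078 ]
[294.7 182.4] 209 [0.5934 0.3602 0.078 ]
[114.5 207.1] 262 [0.6356 0.0643 0.078 ]
```

View pics/w2b.png

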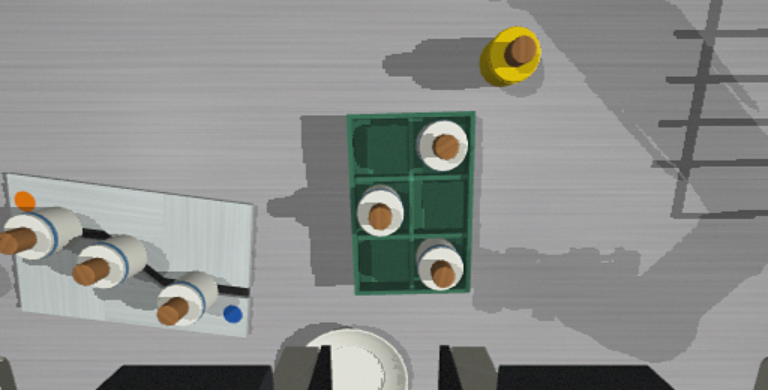

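The near-overhead rack view shows the rim corners at about (348,116), (475,112), (470,291) and (356,294). The empty cells are at (385,148), (443,205) and (385,262).

```bash
python3 - <<'E'
from h import *
s=snap('wrist')
h=cv2.cvtColor(s['img'],cv2.COLOR_RGB2HSV)
m=cv2.inRange(h,np.array((65,90,20)),np.array((90,255,170)));k=np.zeros_like(m);k[60:215,215:335]=255;m&=k
hull=cv2.convexHull(cv2.findNonZero(m));q=cv2.approxPolyDP(hull,5,True)[:,0]
print([(p.tolist(),ray(s,*p,.04).round(4).tolist()) for p in q])
print(cv2.minAreaRect(np.array([ray(s,*p,.04)[:2]*1000 for p in hull[:,0]],np.float32)))
w=np.array([[.6335,.0665]])
plan([((.633,.0665,.30),(180,0,180)),((.633,.0665,.12),(180,0,180)),((.633,.0665,.070),(180,0,180),15)])
E
```

```text
[([316, 74], [0.4283, 0.3919, 0.04]), ([312, 193], [0.6246, 0.396, 0.04]), ([237, 196], [0.6299, 0.2643, 0.04]), ([231, 76], [0.431, 0.2589, 0.04])]
((528.894775390625, 327.64935302734375), (199.25120544433594, 133.89134216308594), 1.3661905527114868)
x8 [-10.31, -23.2, 8.08, 0.02, 0.04, -0.11]
-- (0.633, 0.0665, 0.3)
x6 [0.0, -0.0, 18.0, 0.0, 0.0, 0.0]
-- (0.633, 0.0665, 0.12)
x5 [-0.0, -0.0, 5.0, -0.0, -0.0, -0.0]
-- (0.633, 0.0665, 0.07)
```

In the tool's units: -23.2 cm / 30 = -0.7733, -10.3 cm / 30 = -0.3433.

send_rows(
  plan=[
    [[-0.3433, -0.7733, 0.27, 0, 0, 0], [-0.3433, -0.7733, 0.27, 0, 0, 0], [-0.3433, -0.7733, 0.27, 0, 0, 0], [-0.3433, -0.7733, 0.27, 0, 0, 0], [-0.3433, -0.7733, 0.27, 0, 0, 0], [-0.3433, -0.7733, 0.27, 0, 0, 0], [-0.3433, -0.7733, 0.27, 0, 0, 0], [-0.3433, -0.7733, 0.27, 0, 0, 0]],
  ],
)

```text
clock: 4.2
tool_pos: [0.6328, 0.0631, 0.2977]
orientation: [-179.9, -0.1, 179.7]
force: [0.5, 0.3, -0.7]
opening: 0.0396
gripper_force: 0.0
```

In the tool's units: 17 cm / 30 = 0.5667.

send_rows(
  plan=[
    [[0, 0, 0.5667, 0, 0, 0], [0, 0, 0.5667, 0, 0, 0], [0, 0, 0.5667, 0, 0, 0], [0, 0, 0.5667, 0, 0, 0], [0, 0, 0.5667, 0, 0, 0], [0, 0, 0.5667, 0, 0, 0], [0, 0, 0.5667, 0, 0, 0]],
  ],
)

```text
clock: 4.78
tool_pos: [0.6342, 0.0682, 0.132]
orientation: [-180.0, 0.2, -180.0]
force: [0.4, 0.8, 1.2]
opening: 0.0398
gripper_force: 0.0
```

```bash
python3 - <<'E'
from h import *
print(ctrl.get_obs()['tool_pos'])
s=snap('side')
for c,a,m in blobs(s['img'],(4,110,50),(17,255,175),10,(130,90,400,384)): print(c.round(1),a,ray(s,*c,.083).round(4))
plan([((.633,.0665,.071),(180,0,180),10)])
E
```

```text
[0.63421703 0.06824726 0.13196463]
[251.9 176.5] 41 [ 0.6036 -0.2035  0.083 ]
[258.8 203.7] 51 [ 0.5545 -0.0879  0.083 ]
[242.5 219.6] 55 [ 0.5878 -0.0149  0.083 ]
[220.2 238.4] 60 [0.6323 0.0666 0.083 ]
[234.4 320.2] 86 [0.5297 0.2933 0.083 ]
[200.8 342. ] 99 [0.5907 0.3597 0.083 ]
[256.8 353.6] 96 [0.4608 0.3584 0.083 ]
x8 [0.2, -0.22, 6.17, 0.05, 0.26, 0.02]
-- (0.633, 0.0665, 0.071)
```

In the tool's units: 6.1 cm / 30 = 0.2033, 6 cm / 30 = 0.2.

send_rows(
  plan=[
    [[0.0033, -0.0033, 0.0333, 0, 0, 0], [0.0033, -0.0033, 0.0667, 0, 0, 0], [0.0033, -0.0033, 0.1, 0, 0, 0], [0.0033, -0.0033, 0.1333, 0, 0, 0], [0.0033, -0.0033, 0.1667, 0, 0, 0], [0.0033, -0.0033, 0.2, 0, 0, 0], [0.0033, -0.0033, 0.2033, 0, 0, 0], [0.0033, -0.0033, 0.2033, 0, 0, 0]],
  ],
)

```text
clock: 5.5
tool_pos: [0.6311, 0.0672, 0.067]
orientation: [-180.0, -0.1, -180.0]
force: [-0.6, 0.0, -0.2]
opening: 0.0394
gripper_force: 0.0
```

send_rows(
  plan=[
    [[0, 0, 0, 0, 0, 0], [0, 0, 0, 0, 0, 0], [0, 0, 0, 0, 0, 0], [0, 0, 0, 0, 0, 0], [0, 0, 0, 0, 0, 0], [0, 0, 0, 0, 0, 0]],
  ],
  fingers=0,
)

```text
clock: 6.0
tool_pos: [0.6321, 0.0677, 0.0689]
orientation: [180.0, 0.1, -180.0]
force: [-0.2, 0.1, 2.7]
opening: 0.0207
gripper_force: 30.0
```

In the tool's units: -12 cm / 30 = -0.4, -11 cm / 30 = -0.3667.

send_rows(
  plan=[
    [[0, 0, -0.0333, 0, 0, 0], [0, 0, -0.1, 0, 0, 0], [0, 0, -0.1667, 0, 0, 0], [0, 0, -0.2333, 0, 0, 0], [0, 0, -0.3, 0, 0, 0], [0, 0, -0.3667, 0, 0, 0], [0, 0, -0.4, 0, 0, 0], [0, 0, -0.4, 0, 0, 0]],
  ],
)

```text
clock: 6.67
tool_pos: [0.6329, 0.0677, 0.1913]
orientation: [179.9, 0.2, -180.0]
force: [0.4, 0.4, -1.8]
opening: 0.0206
gripper_force: 30.0
```

```bash
python3 - <<'E'
from h import *
plan([((.595,.297,.195),(180,0,180),30),((.595,.297,.11),(180,0,180),20),((.595,.297,.068),(180,0,180),8)])
E
```

```text
x8 [3.79, 22.94, -0.36, 0.07, 0.24, 0.01]
-- (0.595, 0.297, 0.195)
x6 [-0.0, -0.0, 8.5, 0.0, -0.0, -0.0]
-- (0.595, 0.297, 0.11)
x7 [0.0, -0.0, 4.2, 0.0, 0.0, 0.0]
-- (0.595, 0.297, 0.068)
```

In the tool's units: 22.9 cm / 30 = 0.7633, 3.8 cm / 30 = 0.1267.

send_rows(
  plan=[
    [[0.1267, 0.7633, -0.0133, 0, 0, 0], [0.1267, 0.7633, -0.0133, 0, 0, 0], [0.1267, 0.7633, -0.0133, 0, 0, 0], [0.1267, 0.7633, -0.0133, 0, 0, 0], [0.1267, 0.7633, -0.0133, 0, 0, 0], [0.1267, 0.7633, -0.0133, 0, 0, 0], [0.1267, 0.7633, -0.0133, 0, 0, 0], [0.1267, 0.7633, -0.0133, 0, 0, 0]],
  ],
)

```text
clock: 7.33
tool_pos: [0.5924, 0.2977, 0.1903]
orientation: [-179.9, -0.1, -179.9]
force: [-1.0, -0.5, -2.2]
opening: 0.0209
gripper_force: 30.0
```

In the tool's units: 8 cm / 30 = 0.2667, 7.5 cm / 30 = 0.25.

send_rows(
  plan=[
    [[0, 0, 0.0667, 0, 0, 0], [0, 0, 0.1333, 0, 0, 0], [0, 0, 0.2, 0, 0, 0], [0, 0, 0.25, 0, 0, 0], [0, 0, 0.2667, 0, 0, 0], [0, 0, 0.2667, 0, 0, 0]],
  ],
)

```text
clock: 7.83
tool_pos: [0.5928, 0.2946, 0.1101]
orientation: [-179.9, -0.2, 179.9]
force: [-0.1, 0.1, -1.1]
opening: 0.0211
gripper_force: 30.0
```

```bash
python3 - <<'E'
from h import *
print(ctrl.get_obs()['tool_pos'])
snap('side','s2.png')
plan([((.595,.297,.065),(180,0,180),8)])
E
```

```text
[0.59279014 0.29458212 0.11010733]
x7 [-0.14, 0.18, 4.67, -0.08, -0.07, -0.05]
-- (0.595, 0.297, 0.065)
```

In the tool's units: 4.5 cm / 30 = 0.15, 4 cm / 30 = 0.1333.

send_rows(
  plan=[
    [[-0.005, 0.005, 0.0233, 0, 0, 0], [-0.005, 0.005, 0.0467, 0, 0, 0], [-0.005, 0.005, 0.07, 0, 0, 0], [-0.005, 0.005, 0.0933, 0, 0, 0], [-0.005, 0.005, 0.1167, 0, 0, 0], [-0.005, 0.005, 0.1333, 0, 0, 0], [-0.005, 0.005, 0.15, 0, 0, 0], [-0.005, 0.005, 0.15, 0, 0, 0]],
  ],
)

```text
clock: 8.55
tool_pos: [0.5946, 0.2976, 0.0658]
orientation: [-179.9, -0.1, 180.0]
force: [0.6, 0.5, -1.6]
opening: 0.0209
gripper_force: 30.0
```

send_rows(
  plan=[
    [[0, 0, 0, 0, 0, 0], [0, 0, 0, 0, 0, 0], [0, 0, 0, 0, 0, 0]],
  ],
)

```text
clock: 8.8
tool_pos: [0.5955, 0.2981, 0.0677]
orientation: [180.0, 0.0, -180.0]
force: [0.8, 0.0, -1.5]
opening: 0.0205
gripper_force: 30.0
```

send_rows(
  plan=[
    [[0, 0, 0.01, 0, 0, 0], [0, 0, 0.01, 0, 0, 0]],
  ],
)

```text
clock: 8.97
tool_pos: [0.595, 0.2979, 0.064]
orientation: [180.0, -0.0, 180.0]
force: [0.2, -0.9, -1.8]
opening: 0.0208
gripper_force: 30.0
```

send_rows(
  plan=[
    [[0, 0, 0, 0, 0, 0], [0, 0, 0, 0, 0, 0], [0, 0, 0, 0, 0, 0], [0, 0, 0, 0, 0, 0]],
  ],
  fingers=0.45,
)

```text
clock: 9.3
tool_pos: [0.5954, 0.2981, 0.0646]
orientation: [180.0, 0.0, -180.0]
force: [0.4, -0.1, 0.4]
opening: 0.0378
gripper_force: 0.0
```

In the tool's units: -9 cm / 30 = -0.3, -7 cm / 30 = -0.2333.

send_rows(
  plan=[
    [[0, 0, -0.0667, 0, 0, 0], [0, 0, -0.1333, 0, 0, 0], [0, 0, -0.2333, 0, 0, 0], [0, 0, -0.3, 0, 0, 0], [0, 0, -0.3, 0, 0, 0]],
  ],
)

```text
clock: 9.72
tool_pos: [0.5977, 0.2994, 0.16]
orientation: [179.7, 0.4, -180.0]
force: [1.5, 0.8, 0.5]
opening: 0.039
gripper_force: 0.0
```

In the tool's units: -15.5 cm / 30 = -0.5167, -3 cm / 30 = -0.1.

send_rows(
  plan=[
    [[0.01, -0.5167, -0.1, 0, 0, 0], [0.01, -0.5167, -0.1, 0, 0, 0], [0.01, -0.5167, -0.1, 0, 0, 0], [0.01, -0.5167, -0.1, 0, 0, 0], [0.01, -0.5167, -0.1, 0, 0, 0]],
  ],
)

```text
clock: 10.13
tool_pos: [0.5923, 0.1384, 0.1864]
orientation: [180.0, 0.1, 179.8]
force: [1.0, 0.9, 0.1]
opening: 0.0395
gripper_force: 0.0
```

In the tool's units: -15.5 cm / 30 = -0.5167, 2 cm / 30 = 0.0667.

send_rows(
  plan=[
    [[0.01, -0.5167, 0.0667, 0, 0, 0], [0.01, -0.5167, 0.0667, 0, 0, 0], [0.01, -0.5167, 0.0667, 0, 0, 0], [0.01, -0.5167, 0.0667, 0, 0, 0], [0.01, -0.5167, 0.0667, 0, 0, 0], [0.01, -0.5167, 0.0667, 0, 0, 0]],
  ],
)

```text
clock: 10.63
tool_pos: [0.589, -0.0138, 0.1641]
orientation: [-180.0, -0.0, 179.8]
force: [0.4, -0.8, 0.1]
opening: 0.0395
gripper_force: 0.0
```

```bash
cat >> h.py <<'E'
def knobs():
    for n,roi in(('scene',(140,120,420,330)),('side',(130,90,400,384))):
        s=snap(n)
        for c,a,m in blobs(s['img'],(4,110,50),(17,255,175),10,roi): print(n,c.round(1),a,ray(s,*c,.083).round(4))
E
python3 - <<'E'
from h import *
knobs()
plan([((.5885,-.0145,.12),(180,0,180)),((.5885,-.0145,.070),(180,0,180),10)])
E
```

```text
scene [199.5 206. ] 55 [ 0.6179 -0.2107  0.083 ]
scene [241.3 211.1] 23 [ 0.5582 -0.085   0.083 ]
scene [254.6 229.2] 35 [ 0.5883 -0.0128  0.083 ]
scene [409.6 248.5] 44 [0.3796 0.4244 0.083 ]
scene [378.6 258.5] 43 [0.4625 0.3576 0.083 ]
scene [349.5 265.4] 39 [0.531  0.2932 0.083 ]
scene [341.  284.2] 41 [0.5967 0.2979 0.083 ]
scene [360.5 294.6] 42 [0.593  0.3592 0.083 ]
side [253.1 177. ] 19 [ 0.5993 -0.2019  0.083 ]
side [258.8 203.9] 51 [ 0.5544 -0.0874  0.083 ]
side [242.6 219.6] 54 [ 0.5876 -0.0147  0.083 ]
side [207.7 316.6] 89 [0.5944 0.2981 0.083 ]
side [234.5 320.2] 88 [0.5296 0.2932 0.083 ]
side [200.7 341.9] 103 [0.5909 0.3595 0.083 ]
side [256.7 353.3] 101 [0.461  0.3578 0.083 ]
x3 [0.1, -0.27, 4.45, 0.01, 0.03, -0.02]
-- (0.5885, -0.0145, 0.12)
x6 [0.0, -0.0, 5.0, 0.0, 0.0, -0.0]
-- (0.5885, -0.0145, 0.07)
```

In the tool's units: 9.5 cm / 30 = 0.3167, 8.5 cm / 30 = 0.2833.

send_rows(
  plan=[
    [[0, -0.0033, 0.1, 0, 0, 0], [0, -0.0033, 0.15, 0, 0, 0], [0, -0.0033, 0.1833, 0, 0, 0], [0, -0.0033, 0.2167, 0, 0, 0], [0, -0.0033, 0.25, 0, 0, 0], [0, -0.0033, 0.2833, 0, 0, 0], [0, -0.0033, 0.3167, 0, 0, 0], [0, -0.0033, 0.3167, 0, 0, 0]],
  ],
)

```text
clock: 11.4
tool_pos: [0.5881, -0.0131, 0.0672]
orientation: [-180.0, -0.2, 180.0]
force: [0.1, 0.5, -0.4]
opening: 0.0391
gripper_force: 0.0
```

send_rows(
  plan=[
    [[0, 0, 0, 0, 0, 0], [0, 0, 0, 0, 0, 0], [0, 0, 0, 0, 0, 0], [0, 0, 0, 0, 0, 0], [0, 0, 0, 0, 0, 0], [0, 0, 0, 0, 0, 0]],
  ],
  fingers=0,
)

```text
clock: 11.9
tool_pos: [0.5903, -0.013, 0.0706]
orientation: [180.0, 0.1, -180.0]
force: [-0.4, 0.4, 6.1]
opening: 0.0051
gripper_force: 2.9
```

In the tool's units: -12 cm / 30 = -0.4, -11 cm / 30 = -0.3667.

send_rows(
  plan=[
    [[0, 0, -0.0333, 0, 0, 0], [0, 0, -0.1, 0, 0, 0], [0, 0, -0.1667, 0, 0, 0], [0, 0, -0.2333, 0, 0, 0], [0, 0, -0.3, 0, 0, 0], [0, 0, -0.3667, 0, 0, 0], [0, 0, -0.4, 0, 0, 0], [0, 0, -0.4, 0, 0, 0]],
  ],
)

```text
clock: 12.57
tool_pos: [0.5905, -0.0129, 0.1924]
orientation: [180.0, 0.3, -180.0]
force: [0.9, -0.3, -0.0]
opening: 0.0006
gripper_force: 0.0
```

```bash
python3 - <<'E'
from h import *
plan([((.465,.294,.195),(180,0,180),30),((.465,.294,.11),(180,0,180),20)])
E
```

```text
x7 [6.27, 15.35, -0.15, 0.02, 0.13, 0.01]
x7 [6.28, 15.35, -0.14, 0.02, 0.13, 0.01]
-- (0.465, 0.294, 0.195)
x6 [-0.0, -0.0, 8.5, -0.0, -0.0, -0.0]
-- (0.465, 0.294, 0.11)
```

The grasp missed, so I'm looking.

```bash
python3 - <<'E'
from h import *
knobs()
a=snap('side','s3.png')['img']; b=snap('scene')['img']; w=snap('wrist')['img']
c=np.hstack([cv2.resize(a[150:290,170:310],(400,400)),cv2.resize(b[180:320,200:340],(400,400))])
cv2.imwrite('pics/m3.png',cv2.cvtColor(c,cv2.COLOR_RGB2BGR))
E
```

```text
scene [199.5 206.2] 59 [ 0.6183 -0.2103  0.083 ]
scene [241.4 209.9] 42 [ 0.5542 -0.0871  0.083 ]
scene [254.6 229.3] 37 [ 0.5884 -0.0127  0.083 ]
scene [409.7 248.5] 44 [0.3796 0.4247 0.083 ]
scene [378.6 258.5] 43 [0.4625 0.3577 0.083 ]
scene [349.4 265.6] 42 [0.5315 0.2932 0.083 ]
scene [341.1 284.2] 41 [0.5964 0.2982 0.083 ]
scene [360.6 294.5] 42 [0.5926 0.3594 0.083 ]
side [251.5 178.3] 36 [ 0.6029 -0.1948  0.083 ]
side [258.8 203.9] 51 [ 0.5544 -0.0874  0.083 ]
side [242.6 219.6] 54 [ 0.5876 -0.0147  0.083 ]
side [207.6 316.6] 90 [0.5945 0.2979 0.083 ]
side [234.5 320.2] 88 [0.5296 0.2932 0.083 ]
side [200.7 342. ] 103 [0.5909 0.3597 0.083 ]
side [256.8 353.2] 102 [0.461  0.3577 0.083 ]
```

View pics/m3.png

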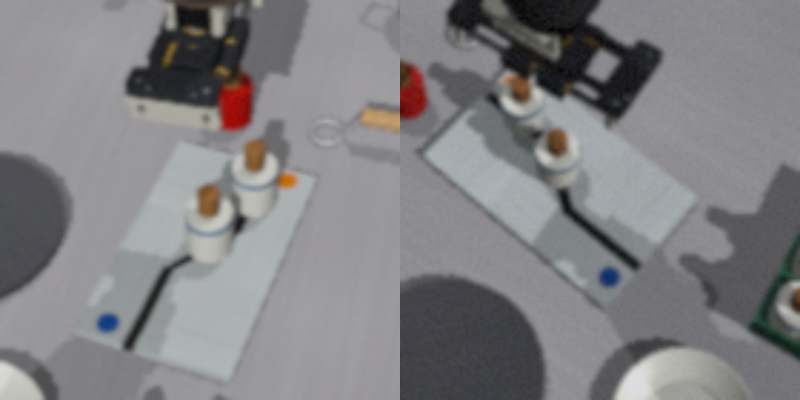

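Jar B stayed put (side (242.6,219.6)), so the pads slipped up off the rounded knob. I'll try again with the grip lower and watch the force.

In the tool's units: 9 cm / 30 = 0.3, 7 cm / 30 = 0.2333.

send_rows(
  plan=[
    [[0, 0, 0.1333, 0, 0, 0], [0, 0, 0.2333, 0, 0, 0], [0, 0, 0.3, 0, 0, 0], [0, 0, 0.3, 0, 0, 0], [0, 0, 0.3, 0, 0, 0]],
  ],
  fingers=0.45,
)

```text
clock: 13.23
tool_pos: [0.5883, -0.0135, 0.098]
orientation: [-179.9, -0.2, -180.0]
force: [-0.2, -0.2, 1.6]
opening: 0.0282
gripper_force: 0.0
```

```bash
python3 - <<'E'
from h import *
o=ctrl.get_obs();print(o['opening'])
plan([((.588,-.0137,.068),(180,0,180),10)])
b=snap('wrist')['img'];cv2.imwrite('pics/w4.png',cv2.cvtColor(cv2.resize(b[150:384,130:382],None,fx=2.4,fy=2.4),cv2.COLOR_RGB2BGR))
E
```

```text
0.028159167705252928
x5 [0.02, -0.02, 3.0, -0.08, -0.19, 0.01]
-- (0.588, -0.0137, 0.068)
```

View pics/w4.png

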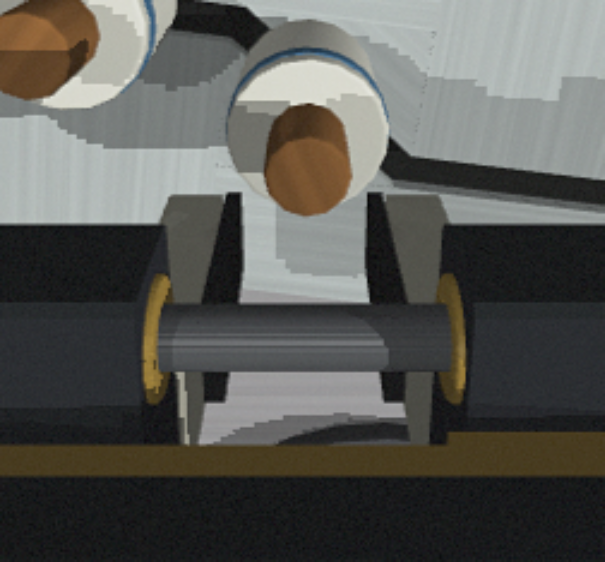

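The crop shows the knob top at about (308,175), between the fingertips at (235,195) and (375,195), but perhaps ahead of them. I'll compare the knob with the TCP in this view.

```bash
python3 - <<'E'
from h import *
s=snap('wrist');o=ctrl.get_obs();t=o['tool_pos'];print(t,o['opening'])
print('tcp px',proj(s,t),'knobtop',ray(s,258.3,223,.098))
for d in(0,.0095,-.0095): print(d,proj(s,[t[0]-d,t[1]+.02,t[2]]),proj(s,[t[0]-d,t[1]+.02,t[2]+.019]))
print('tips raw',130+235/2.4,150+195/2.4,130+375/2.4)
print(s['pose'].round(4))
E
```

```text
[ 0.59016261 -0.01298808  0.10041648] 0.03563584714345277
tcp px [257.05467466 224.90563487] knobtop [ 0.58991295 -0.01218122  0.098     ]
0 [288.41494482 224.92668586] [291.55497189 238.47366595]
0.0095 [288.89355715 211.0643985 ] [292.13206168 223.44509335]
-0.0095 [287.949974   238.39386692] [290.99592231 253.03243567]
tips raw 227.91666666666669 231.25 286.25
[[-5.000e-04  9.516e-01  3.074e-01  5.066e-01]
 [ 1.000e+00  6.000e-04 -3.000e-04 -1.340e-02]
 [-5.000e-04  3.074e-01 -9.516e-01  2.857e-01]
 [ 0.000e+00  0.000e+00  0.000e+00  1.000e+00]]
```

The knob and TCP agree in xy, but the open fingertips sit about 9 mm or more above the TCP. So I'll go roughly 1 cm lower.

In the tool's units: 3.5 cm / 30 = 0.1167, 3 cm / 30 = 0.1.

send_rows(
  plan=[
    [[0, 0, 0.0333, 0, 0, 0], [0, 0, 0.0667, 0, 0, 0], [0, 0, 0.1, 0, 0, 0], [0, 0, 0.1167, 0, 0, 0], [0, 0, 0.1167, 0, 0, 0], [0, 0, 0.1167, 0, 0, 0]],
  ],
)

```text
clock: 13.83
tool_pos: [0.589, -0.0132, 0.0638]
orientation: [-180.0, -0.1, -180.0]
force: [0.9, -0.1, 0.6]
opening: 0.0392
gripper_force: 0.0
```

In the tool's units: 0.6 cm / 30 = 0.02, 0.3 cm / 30 = 0.01.

send_rows(
  plan=[
    [[0, 0, 0.01, 0, 0, 0], [0, 0, 0.02, 0, 0, 0], [0, 0, 0.02, 0, 0, 0]],
  ],
)

```text
clock: 14.08
tool_pos: [0.589, -0.0131, 0.0579]
orientation: [180.0, -0.0, 180.0]
force: [0.1, -0.6, 0.0]
opening: 0.0395
gripper_force: 0.0
```

send_rows(
  plan=[
    [[0, 0, 0, 0, 0, 0], [0, 0, 0, 0, 0, 0], [0, 0, 0, 0, 0, 0], [0, 0, 0, 0, 0, 0], [0, 0, 0, 0, 0, 0]],
  ],
  fingers=0,
)

```text
clock: 14.5
tool_pos: [0.5893, -0.013, 0.0584]
orientation: [180.0, 0.0, -180.0]
force: [-0.3, 1.4, 1.3]
opening: 0.0226
gripper_force: 30.0
```

send_rows(
  plan=[
    [[0, 0, -0.0333, 0, 0, 0], [0, 0, -0.1, 0, 0, 0], [0, 0, -0.1667, 0, 0, 0], [0, 0, -0.2333, 0, 0, 0], [0, 0, -0.3, 0, 0, 0], [0, 0, -0.3667, 0, 0, 0], [0, 0, -0.4, 0, 0, 0], [0, 0, -0.4, 0, 0, 0]],
  ],
)

```text
clock: 15.17
tool_pos: [0.5905, -0.0129, 0.1812]
orientation: [180.0, 0.3, -180.0]
force: [0.4, -0.0, -1.5]
opening: 0.023
gripper_force: 30.0
```

send_rows(
  plan=[
    [[0.2067, 0.51, 0, 0, 0, 0], [0.2067, 0.51, 0, 0, 0, 0], [0.2067, 0.51, 0, 0, 0, 0], [0.2067, 0.51, 0, 0, 0, 0], [0.2067, 0.51, 0, 0, 0, 0], [0.2067, 0.51, 0, 0, 0, 0], [0.2067, 0.51, 0, 0, 0, 0]],
  ],
)

```text
clock: 15.75
tool_pos: [0.5266, 0.1399, 0.1774]
orientation: [-180.0, -0.1, -179.9]
force: [1.6, 0.7, -1.8]
opening: 0.0231
gripper_force: 30.0
```

In the tool's units: 15.4 cm / 30 = 0.5133, 6.2 cm / 30 = 0.2067.

send_rows(
  plan=[
    [[0.2067, 0.5133, 0, 0, 0, 0], [0.2067, 0.5133, 0, 0, 0, 0], [0.2067, 0.5133, 0, 0, 0, 0], [0.2067, 0.5133, 0, 0, 0, 0], [0.2067, 0.5133, 0, 0, 0, 0], [0.2067, 0.5133, 0, 0, 0, 0], [0.2067, 0.5133, 0, 0, 0, 0], [0.2067, 0.5133, 0, 0, 0, 0]],
  ],
)

```text
clock: 16.42
tool_pos: [0.4657, 0.2924, 0.1779]
orientation: [-180.0, -0.0, 179.9]
force: [-0.5, 0.3, -1.3]
opening: 0.0233
gripper_force: 30.0
```

In the tool's units: 7 cm / 30 = 0.2333, 6 cm / 30 = 0.2.

send_rows(
  plan=[
    [[0, 0, 0.0667, 0, 0, 0], [0, 0, 0.1333, 0, 0, 0], [0, 0, 0.2, 0, 0, 0], [0, 0, 0.2333, 0, 0, 0], [0, 0, 0.2333, 0, 0, 0]],
  ],
)

```text
clock: 16.83
tool_pos: [0.4646, 0.2914, 0.1059]
orientation: [-179.8, -0.2, 179.9]
force: [-0.1, 0.6, -1.4]
opening: 0.0231
gripper_force: 30.0
```

```bash
python3 - <<'E'
from h import *
plan([((.465,.294,.054),(180,0,180),8)])
E
```

```text
x8 [-0.06, 0.27, 5.19, -0.19, -0.18, -0.13]
-- (0.465, 0.294, 0.054)
```

In the tool's units: 5 cm / 30 = 0.1667, 4.6 cm / 30 = 0.1533.

send_rows(
  plan=[
    [[0, 0.0067, 0.0267, 0, 0, 0], [0, 0.0067, 0.0533, 0, 0, 0], [0, 0.0067, 0.08, 0, 0, 0], [0, 0.0067, 0.1067, 0, 0, 0], [0, 0.0067, 0.1333, 0, 0, 0], [0, 0.0067, 0.1533, 0, 0, 0], [0, 0.0067, 0.1667, 0, 0, 0], [0, 0.0067, 0.1667, 0, 0, 0]],
  ],
)

```text
clock: 17.5
tool_pos: [0.4647, 0.2955, 0.0572]
orientation: [-179.9, -0.1, -180.0]
force: [-0.3, -0.3, -1.4]
opening: 0.0229
gripper_force: 30.0
```

send_rows(
  plan=[
    [[0, 0, 0, 0, 0, 0], [0, 0, 0, 0, 0, 0]],
  ],
)

```text
clock: 17.67
tool_pos: [0.4654, 0.2962, 0.0586]
orientation: [180.0, 0.0, -180.0]
force: [0.1, 0.5, -0.9]
opening: 0.0228
gripper_force: 30.0
```

send_rows(
  plan=[
    [[0, 0, 0, 0, 0, 0], [0, 0, 0, 0, 0, 0], [0, 0, 0, 0, 0, 0], [0, 0, 0, 0, 0, 0]],
  ],
  fingers=0.45,
)

```text
clock: 18.0
tool_pos: [0.4654, 0.2961, 0.0586]
orientation: [180.0, 0.0, -180.0]
force: [0.4, -0.4, 0.9]
opening: 0.0384
gripper_force: 0.0
```

In the tool's units: -12 cm / 30 = -0.4, -10 cm / 30 = -0.3333.

send_rows(
  plan=[
    [[0, 0, -0.0667, 0, 0, 0], [0, 0, -0.1333, 0, 0, 0], [0, 0, -0.2333, 0, 0, 0], [0, 0, -0.3333, 0, 0, 0], [0, 0, -0.4, 0, 0, 0], [0, 0, -0.4, 0, 0, 0]],
  ],
)

```text
clock: 18.5
tool_pos: [0.4673, 0.2977, 0.1835]
orientation: [179.7, 0.3, -180.0]
force: [0.5, 1.2, 0.7]
opening: 0.0394
gripper_force: 0.0
```

```bash
python3 - <<'E'
from h import *
knobs()
plan([((.5545,-.0865,.16),(180,0,180),36),((.5545,-.0865,.058),(180,0,180),14)])
E
```

```text
scene [237.8 168. ] 74 [ 0.4252 -0.1918  0.083 ]
scene [199.5 206.1] 64 [ 0.6182 -0.2105  0.083 ]
scene [241.5 210. ] 42 [ 0.5543 -0.0869  0.083 ]
scene [360.2 249. ] 37 [0.465  0.2974 0.083 ]
scene [410.1 249.2] 33 [0.3811 0.4267 0.083 ]
scene [378.8 258.4] 40 [0.4616 0.358  0.083 ]
scene [349.6 265.5] 38 [0.5311 0.2936 0.083 ]
scene [341.1 284.1] 42 [0.5962 0.2983 0.083 ]
scene [360.6 294.6] 45 [0.5928 0.3597 0.083 ]
side [207.7 316.6] 88 [0.5943 0.298  0.083 ]
side [234.3 324.2] 26 [0.5274 0.3028 0.083 ]
side [261.2 330.6] 41 [0.4624 0.3048 0.083 ]
side [200.8 341.9] 100 [0.5908 0.3595 0.083 ]
side [256.7 353.2] 97 [0.4611 0.3576 0.083 ]
x7 [-4.45, -19.14, 0.93, 0.06, 0.04, -0.0]
x7 [-4.45, -19.14, 0.95, 0.06, 0.04, -0.0]
-- (0.5545, -0.0865, 0.16)
x8 [-0.0, -0.0, 10.2, -0.0, -0.0, 0.0]
-- (0.5545, -0.0865, 0.058)
```

In the tool's units: -19.1 cm / 30 = -0.6367, -4.4 cm / 30 = -0.1467.

send_rows(
  plan=[
    [[-0.1467, -0.6367, 0.03, 0, 0, 0], [-0.1467, -0.6367, 0.03, 0, 0, 0], [-0.1467, -0.6367, 0.03, 0, 0, 0], [-0.1467, -0.6367, 0.03, 0, 0, 0], [-0.1467, -0.6367, 0.03, 0, 0, 0], [-0.1467, -0.6367, 0.03, 0, 0, 0], [-0.1467, -0.6367, 0.03, 0, 0, 0]],
  ],
)

```text
clock: 19.18
tool_pos: [0.5087, 0.103, 0.168]
orientation: [-179.9, -0.1, 179.8]
force: [0.5, 0.3, 0.6]
opening: 0.0393
gripper_force: 0.0
```

In the tool's units: -19.1 cm / 30 = -0.6367, -4.4 cm / 30 = -0.1467.

send_rows(
  plan=[
    [[-0.1467, -0.6367, 0.03, 0, 0, 0], [-0.1467, -0.6367, 0.03, 0, 0, 0], [-0.1467, -0.6367, 0.03, 0, 0, 0], [-0.1467, -0.6367, 0.03, 0, 0, 0], [-0.1467, -0.6367, 0.03, 0, 0, 0], [-0.1467, -0.6367, 0.03, 0, 0, 0], [-0.1467, -0.6367, 0.03, 0, 0, 0], [-0.1467, -0.6367, 0.03, 0, 0, 0]],
  ],
)

```text
clock: 19.85
tool_pos: [0.5529, -0.0853, 0.1595]
orientation: [180.0, -0.1, -180.0]
force: [-0.6, 0.4, -0.2]
opening: 0.0394
gripper_force: 0.0
```

```bash
python3 - <<'E'
from h import *
s=snap('side')
for c,a,m in blobs(s['img'],(4,110,50),(17,255,175),10,(130,90,400,384)): print(c.round(1),a,ray(s,*c,.083).round(4))
plan([((.5545,-.087,.058),(180,0,180),14)])
E
```

```text
[258.7 204. ] 54 [ 0.5546 -0.0867  0.083 ]
[207.8 316.6] 95 [0.594  0.2978 0.083 ]
[234.5 320.5] 87 [0.5294 0.2939 0.083 ]
[261.5 327.3] 93 [0.4632 0.2969 0.083 ]
[200.7 342. ] 102 [0.5908 0.3598 0.083 ]
[256.8 353.4] 101 [0.4609 0.358  0.083 ]
x8 [-0.16, -0.21, 10.18, 0.01, -0.04, 0.06]
-- (0.5545, -0.087, 0.058)
```

In the tool's units: 10.2 cm / 30 = 0.34, 9.5 cm / 30 = 0.3167.

send_rows(
  plan=[
    [[-0.0033, -0.0033, 0.0667, 0, 0, 0], [-0.0033, -0.0033, 0.1333, 0, 0, 0], [-0.0033, -0.0033, 0.1833, 0, 0, 0], [-0.0033, -0.0033, 0.2333, 0, 0, 0], [-0.0033, -0.0033, 0.2833, 0, 0, 0], [-0.0033, -0.0033, 0.3167, 0, 0, 0], [-0.0033, -0.0033, 0.34, 0, 0, 0], [-0.0033, -0.0033, 0.34, 0, 0, 0]],
  ],
)

```text
clock: 20.57
tool_pos: [0.5534, -0.0862, 0.057]
orientation: [-180.0, -0.1, -179.9]
force: [-0.5, 0.2, -0.0]
opening: 0.0398
gripper_force: 0.0
```

send_rows(
  plan=[
    [[0, 0, 0, 0, 0, 0], [0, 0, 0, 0, 0, 0], [0, 0, 0, 0, 0, 0], [0, 0, 0, 0, 0, 0], [0, 0, 0, 0, 0, 0], [0, 0, 0, 0, 0, 0]],
  ],
  fingers=0,
)

```text
clock: 21.07
tool_pos: [0.555, -0.0869, 0.0591]
orientation: [180.0, 0.1, -180.0]
force: [0.3, 2.0, 4.7]
opening: 0.0229
gripper_force: 30.0
```

In the tool's units: -12.5 cm / 30 = -0.4167, -11 cm / 30 = -0.3667.

send_rows(
  plan=[
    [[0, 0, -0.0333, 0, 0, 0], [0, 0, -0.1, 0, 0, 0], [0, 0, -0.1667, 0, 0, 0], [0, 0, -0.2333, 0, 0, 0], [0, 0, -0.3, 0, 0, 0], [0, 0, -0.3667, 0, 0, 0], [0, 0, -0.4167, 0, 0, 0], [0, 0, -0.4167, 0, 0, 0]],
  ],
)

```text
clock: 21.73
tool_pos: [0.5556, -0.0874, 0.1871]
orientation: [-180.0, 0.3, -180.0]
force: [0.5, -1.3, -1.6]
opening: 0.0231
gripper_force: 30.0
```

```bash
python3 - <<'E'
from h import *
plan([((.5285,.360,.185),(180,0,180),32)])
E
```

```text
x8 [1.35, 22.37, 0.09, -0.01, 0.14, 0.01]
x8 [1.35, 22.37, 0.1, -0.01, 0.14, 0.01]
-- (0.5285, 0.36, 0.185)
```

In the tool's units: 22.4 cm / 30 = 0.7467, 1.3 cm / 30 = 0.0433.

send_rows(
  plan=[
    [[0.0433, 0.7467, 0, 0, 0, 0], [0.0433, 0.7467, 0, 0, 0, 0], [0.0433, 0.7467, 0, 0, 0, 0], [0.0433, 0.7467, 0, 0, 0, 0], [0.0433, 0.7467, 0, 0, 0, 0], [0.0433, 0.7467, 0, 0, 0, 0], [0.0433, 0.7467, 0, 0, 0, 0], [0.0433, 0.7467, 0, 0, 0, 0]],
  ],
)

```text
clock: 22.4
tool_pos: [0.5403, 0.1376, 0.1823]
orientation: [-179.9, -0.1, -179.9]
force: [0.0, 0.3, -1.8]
opening: 0.0229
gripper_force: 30.0
```

In the tool's units: 22.4 cm / 30 = 0.7467, 1.3 cm / 30 = 0.0433.

send_rows(
  plan=[
    [[0.0433, 0.7467, 0, 0, 0, 0], [0.0433, 0.7467, 0, 0, 0, 0], [0.0433, 0.7467, 0, 0, 0, 0], [0.0433, 0.7467, 0, 0, 0, 0], [0.0433, 0.7467, 0, 0, 0, 0], [0.0433, 0.7467, 0, 0, 0, 0], [0.0433, 0.7467, 0, 0, 0, 0], [0.0433, 0.7467, 0, 0, 0, 0]],
  ],
)

```text
clock: 23.07
tool_pos: [0.5279, 0.3603, 0.1821]
orientation: [-179.9, -0.1, -180.0]
force: [-0.4, -1.0, -2.3]
opening: 0.0226
gripper_force: 30.0
```

In the tool's units: 7 cm / 30 = 0.2333, 6 cm / 30 = 0.2.

send_rows(
  plan=[
    [[0, 0, 0.0667, 0, 0, 0], [0, 0, 0.1333, 0, 0, 0], [0, 0, 0.2, 0, 0, 0], [0, 0, 0.2333, 0, 0, 0], [0, 0, 0.2333, 0, 0, 0], [0, 0, 0.2333, 0, 0, 0]],
  ],
)

```text
clock: 23.57
tool_pos: [0.5286, 0.3596, 0.1135]
orientation: [-179.9, -0.0, 179.9]
force: [-0.2, 0.5, -0.4]
opening: 0.0228
gripper_force: 30.0
```

```bash
python3 - <<'E'
from h import *
plan([((.5285,.360,.0565),(180,0,180),8)])
E
```

```text
x8 [0.01, 0.04, 5.7, -0.05, -0.01, -0.06]
-- (0.5285, 0.36, 0.0565)
```

In the tool's units: 5.6 cm / 30 = 0.1867, 4.8 cm / 30 = 0.16.

send_rows(
  plan=[
    [[0, 0, 0.0267, 0, 0, 0], [0, 0, 0.0533, 0, 0, 0], [0, 0, 0.08, 0, 0, 0], [0, 0, 0.1067, 0, 0, 0], [0, 0, 0.1333, 0, 0, 0], [0, 0, 0.16, 0, 0, 0], [0, 0, 0.1867, 0, 0, 0], [0, 0, 0.1867, 0, 0, 0]],
  ],
)

```text
clock: 24.23
tool_pos: [0.5272, 0.3601, 0.0549]
orientation: [-179.9, -0.1, 180.0]
force: [-0.5, -1.0, -2.7]
opening: 0.023
gripper_force: 30.0
```

send_rows(
  plan=[
    [[0, 0, 0, 0, 0, 0], [0, 0, 0, 0, 0, 0]],
  ],
)

```text
clock: 24.4
tool_pos: [0.5284, 0.3611, 0.0574]
orientation: [180.0, 0.0, -180.0]
force: [1.4, -0.1, -1.7]
opening: 0.023
gripper_force: 30.0
```

send_rows(
  plan=[
    [[0, 0, 0, 0, 0, 0], [0, 0, 0, 0, 0, 0], [0, 0, 0, 0, 0, 0], [0, 0, 0, 0, 0, 0]],
  ],
  fingers=0.45,
)

```text
clock: 24.73
tool_pos: [0.5284, 0.3612, 0.0578]
orientation: [180.0, 0.0, -180.0]
force: [1.3, 0.9, 0.3]
opening: 0.0382
gripper_force: 0.0
```

In the tool's units: -28 cm / 30 = -0.9333, -25 cm / 30 = -0.8333.

send_rows(
  plan=[
    [[0, 0, -0.0667, 0, 0, 0], [0, 0, -0.1667, 0, 0, 0], [0, 0, -0.3, 0, 0, 0], [0, 0, -0.4333, 0, 0, 0], [0, 0, -0.5667, 0, 0, 0], [0, 0, -0.7, 0, 0, 0], [0, 0, -0.8333, 0, 0, 0], [0, 0, -0.9333, 0, 0, 0]],
  ],
)

```text
clock: 25.4
tool_pos: [0.5286, 0.3608, 0.3419]
orientation: [179.8, 0.2, -180.0]
force: [0.4, 0.2, 0.1]
opening: 0.0392
gripper_force: 0.0
```

```bash
python3 - <<'E'
from h import *
knobs()
plan([((.52,-.13,.36),(180,0,180),38)])
E
```

```text
scene [237.6 168.1] 76 [ 0.4258 -0.192   0.083 ]
scene [199.6 205.8] 67 [ 0.6172 -0.211   0.083 ]
scene [239.2 208.9] 25 [ 0.5552 -0.0953  0.083 ]
scene [409.1 248.8] 32 [0.3815 0.4235 0.083 ]
scene [360.2 249.1] 39 [0.4652 0.2974 0.083 ]
scene [378.7 258.3] 41 [0.4618 0.3577 0.083 ]
scene [349.5 265.5] 41 [0.5313 0.2934 0.083 ]
scene [371.1 277.2] 44 [0.5285 0.3631 0.083 ]
scene [341.1 284.2] 43 [0.5964 0.2982 0.083 ]
scene [360.6 294.5] 43 [0.5925 0.3594 0.083 ]
side [207.9 317. ] 55 [0.5934 0.2988 0.083 ]
side [234.5 315.8] 14 [0.5324 0.2825 0.083 ]
side [235.2 323.3] 32 [0.5258 0.3003 0.083 ]
side [261.4 322.2] 17 [0.4662 0.2848 0.083 ]
side [261.4 330.8] 34 [0.4617 0.3051 0.083 ]
side [201.2 342. ] 63 [0.5899 0.3594 0.083 ]
side [227.8 349.8] 60 [0.5261 0.3639 0.083 ]
side [257.1 353.6] 56 [0.46   0.3583 0.083 ]
x8 [0.5, -24.59, -0.95, 0.2, 0.24, 0.0]
x8 [0.5, -24.59, -0.86, 0.2, 0.24, 0.0]
-- (0.52, -0.13, 0.36)
```

In the tool's units: -24.6 cm / 30 = -0.82, -1 cm / 30 = -0.0333.

send_rows(
  plan=[
    [[0.0167, -0.82, -0.0333, 0, 0, 0], [0.0167, -0.82, -0.0333, 0, 0, 0], [0.0167, -0.82, -0.0333, 0, 0, 0], [0.0167, -0.82, -0.0333, 0, 0, 0], [0.0167, -0.82, -0.0333, 0, 0, 0], [0.0167, -0.82, -0.0333, 0, 0, 0], [0.0167, -0.82, -0.0333, 0, 0, 0], [0.0167, -0.82, -0.0333, 0, 0, 0]],
  ],
)

```text
clock: 26.17
tool_pos: [0.523, 0.113, 0.348]
orientation: [179.9, 0.1, 179.8]
force: [0.7, 0.8, 0.1]
opening: 0.0394
gripper_force: 0.0
```

In the tool's units: -24.6 cm / 30 = -0.82, -1 cm / 30 = -0.0333.

send_rows(
  plan=[
    [[0.0167, -0.82, -0.0333, 0, 0, 0], [0.0167, -0.82, -0.0333, 0, 0, 0], [0.0167, -0.82, -0.0333, 0, 0, 0], [0.0167, -0.82, -0.0333, 0, 0, 0], [0.0167, -0.82, -0.0333, 0, 0, 0], [0.0167, -0.82, -0.0333, 0, 0, 0], [0.0167, -0.82, -0.0333, 0, 0, 0], [0.0167, -0.82, -0.0333, 0, 0, 0]],
  ],
)

```text
clock: 26.83
tool_pos: [0.5183, -0.1322, 0.3567]
orientation: [180.0, -0.0, 179.8]
force: [-0.7, 1.0, 0.7]
opening: 0.039
gripper_force: 0.0
```

```bash
python3 - <<'E'
from h import *
s=snap('wrist','w5.png'); o=ctrl.get_obs(); print(o['clock'],o['tool_pos'],o['orientation'],o['joint_pos'].round(1))
cv2.imwrite('pics/w5b.png',cv2.resize(cv2.imread('pics/w5.png'),None,fx=1.5,fy=1.5))
print(s['pose'].round(4).tolist())
E
```

```text
26.8833 [ 0.51843642 -0.13102053  0.35673216] [ 1.79983117e+02 -3.74634097e-02  1.79928510e+02] [  6.8   3.6  -1.   -0.  -85.4 -96.9]
[[0.0028, 0.9517, 0.3071, 0.4354], [1.0, -0.0028, -0.0005, -0.1322], [0.0004, 0.3071, -0.9517, 0.5429], [0.0, 0.0, 0.0, 1.0]]
```

View pics/w5b.png

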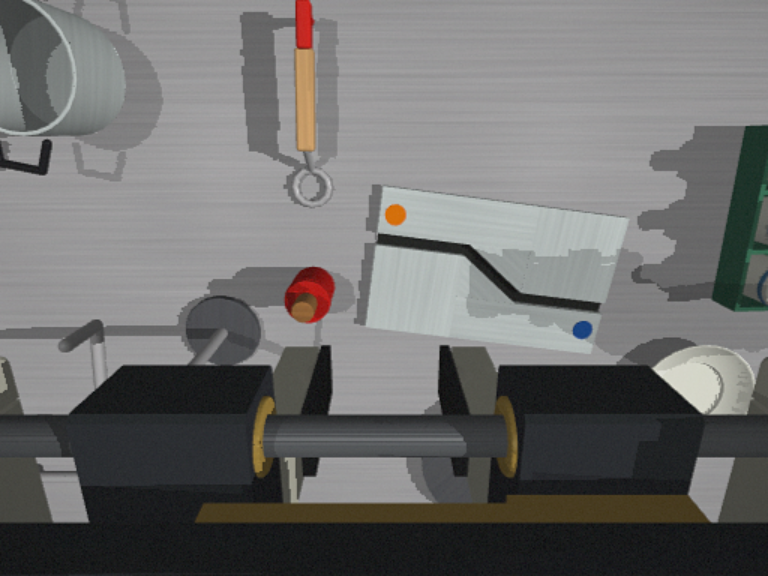

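The wrist view shows the handle from (305,48) to (305,150), the eye at (312,187), the groove clear, the hook's bend at about (97,325) with its upturned tip at (65,345), the post base at (222,330) and the pot at top left. All in the 1.5x picture.

```bash
python3 - <<'E'
from h import *
s=snap('wrist');img=s['img'];h=cv2.cvtColor(img,cv2.COLOR_RGB2HSV)
m=cv2.inRange(h,np.array((60,6,150)),np.array((115,60,255)));k=np.zeros_like(m);k[115:240,235:430]=255;m&=k
m=cv2.morphologyEx(m,cv2.MORPH_OPEN,np.ones((3,3)));hull=cv2.convexHull(cv2.findNonZero(m))
q=cv2.approxPolyDP(hull,8,True)[:,0];print('board',[ray(s,*p,.01)[:2].round(4).tolist() for p in q]);print(cv2.minAreaRect(np.array([ray(s,*p,.01)[:2]*1000 for p in hull[:,0]],np.float32)))
# groove
d=cv2.inRange(h,np.array((0,0,0)),np.array((180,255,60)));k[:]=0;k[150:215,245:405]=255;d&=k
y,x=np.nonzero(d)
for u in (256,270,285,300,318,335,352,368,384,396):
    r=y[x==u]; 
    if len(r): print(u,r.min(),r.max(),ray(s,u,r.min()-.5,.01)[:2].round(4),ray(s,u,r.max()+.5,.01)[:2].round(4))
# brush
for c,a,mm in blobs(img,(8,60,150),(22,190,255),100,(180,0,230,110)):
    P=np.argwhere(mm)[:,::-1]; print('handle',c,ray(s,*c,.048).round(4),cv2.minAreaRect(np.array([ray(s,*p,.048)[:2]*1000 for p in P],np.float32)))
# eye: ring centre from its dark/bright outline
g=cv2.cvtColor(img,cv2.COLOR_RGB2GRAY)
e=(312/1.5,187/1.5);print('eye',ray(s,*e,.004).round(4))
c=np.zeros((1,))
for n in('scene','side'): snap(n,n+'5.png')
a=cv2.imread('pics/scene5.png')[110:230,130:290];b=cv2.imread('pics/side5.png')[70:190,190:350]
w=cv2.cvtColor(img,cv2.COLOR_RGB2BGR)[190:290,0:200]
o=np.vstack([cv2.resize(np.hstack([a,b]),None,fx=2.5,fy=2.5,interpolation=cv2.INTER_CUBIC),np.pad(cv2.resize(w,None,fx=2.5,fy=2.5,interpolation=cv2.INTER_CUBIC),((0,0),(0,300),(0,0)))])
cv2.imwrite('pics/hook.png',o);print(o.shape)
E
```

```text
board [[0.5289, 0.1407], [0.6966, 0.1203], [0.6601, -0.1555], [0.4935, -0.1333]]
((595.4332275390625, -6.59063720703125), (280.32904052734375, 170.27996826171875), 82.54354095458984)
256 156 162 [ 0.5465 -0.1317] [ 0.5588 -0.1317]
270 158 164 [ 0.55   -0.1077] [ 0.5623 -0.1076]
285 160 166 [ 0.5536 -0.0819] [ 0.5659 -0.0816]
300 162 168 [ 0.5571 -0.056 ] [ 0.5695 -0.0555]
318 169 178 [ 0.5695 -0.0244] [ 0.5875 -0.0233]
335 185 194 [0.5985 0.0072] [0.6171 0.0086]
352 196 201 [0.619 0.039] [0.6304 0.0401]
368 198 203 [0.6229 0.0679] [0.6343 0.0691]
384 200 205 [0.6267 0.0969] [0.6381 0.0983]
396 202 207 [0.6305 0.1189] [0.642  0.1204]
handle [202.70338983  66.01452785] [ 0.406  -0.2092  0.048 ] ((407.1423645019531, -209.1352081298828), (18.135765075683594, 92.75038146972656), 87.79127502441406)
eye [ 0.4952 -0.2121  0.004 ]
(550, 800, 3)
```

View pics/hook.png

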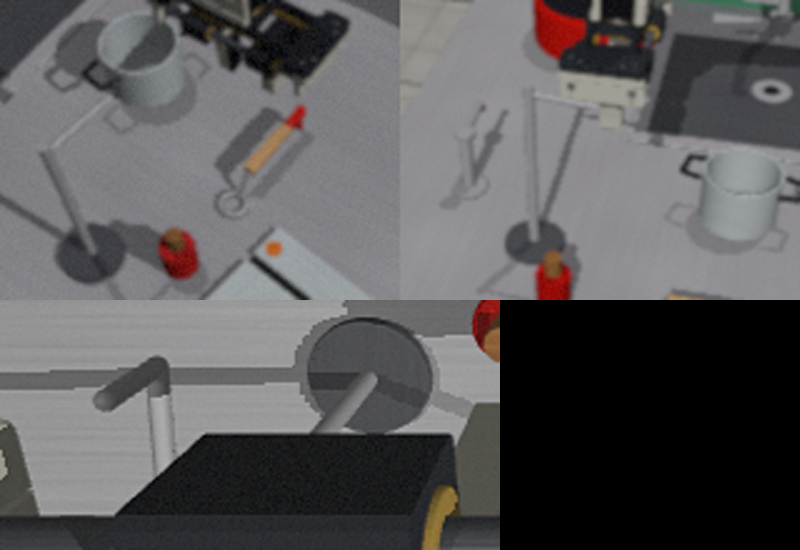

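```bash
python3 - <<'E'
from h import *
s=snap('wrist');S=snap('scene');D=snap('side')
t=ray(s,41.2,230.4,.294);b=ray(s,64,217,.26);print('tip',t,'bend',b)
print('armdir', ray(s,65.5,236,.26))
print('scene bend',ray(S,174,148.8,.27),'posttop',ray(S,148.8,171.2,.26),'side posttop',ray(D,241.6,106.8,.26), 'side armend',ray(D,270,113,.27))
print('base',ray(s,222/1.5,330/1.5,.005), 'base scene',ray(S,165.6,211,.005))
for n,v in(('w',s),('S',S),('D',D)): print(n,[proj(v,p).round(1).tolist() for p in (t,b)])
plan([((.409,-.2092,.12),(180,0,178)),((.409,-.2092,.020),(180,0,178),12)])
E
```

```text
tip [ 0.55349313 -0.31543922  0.294     ] bend [ 0.55534914 -0.31574477  0.26      ]
armdir [ 0.57561569 -0.31801177  0.26      ]
scene bend [ 0.57181295 -0.30981685  0.27      ] posttop [ 0.66981536 -0.32535132  0.26      ] side posttop [ 0.66600208 -0.33396966  0.26      ] side armend [ 0.566461   -0.30413173  0.27      ]
base [ 0.66901032 -0.32916196  0.005     ] base scene [ 0.67129634 -0.33252926  0.005     ]
w [[41.2, 230.4], [64.0, 217.0]]
S [[174.9, 138.8], [176.6, 146.3]]
D [[275.0, 104.9], [274.1, 114.1]]
x8 [10.96, -7.91, 23.72, 0.01, 0.0, 2.12]
-- (0.409, -0.2092, 0.12)
x6 [-0.0, -0.0, 5.0, -0.0, -0.0, -0.0]
x6 [-0.0, -0.0, 5.0, -0.0, -0.0, -0.0]
-- (0.409, -0.2092, 0.02)
```

Hook tip is at (0.5535, -0.3154), the bend agrees, the post is 115 mm away as specified, and the stand's yaw is about -7°. Now picking up the brush.

In the tool's units: 20 cm / 30 = 0.6667, 11 cm / 30 = 0.3667, 2.1 degrees / 180 = 0.0117.

send_rows(
  plan=[
    [[0.3667, -0.2633, 0.6667, 0, 0, 0.0117], [0.3667, -0.2633, 0.6667, 0, 0, 0.0117], [0.3667, -0.2633, 0.6667, 0, 0, 0.0117], [0.3667, -0.2633, 0.6667, 0, 0, 0.0117], [0.3667, -0.2633, 0.6667, 0, 0, 0.0117], [0.3667, -0.2633, 0.6667, 0, 0, 0.0117], [0.3667, -0.2633, 0.6667, 0, 0, 0.0117], [0.3667, -0.2633, 0.6667, 0, 0, 0.0117]],
  ],
  fingers=0.5,
)

```text
clock: 27.85
tool_pos: [0.4069, -0.21, 0.1563]
orientation: [-180.0, -0.1, 177.9]
force: [0.5, -0.0, 0.8]
opening: 0.0437
gripper_force: 0.0
```

```bash
python3 - <<'E'
from h import *
s=snap('wrist','w6.png');img=s['img']
for c,a,mm in blobs(img,(8,60,120),(22,190,255),100,(150,0,360,240)):
    P=np.argwhere(mm)[:,::-1]; print('handle',c,a,ray(s,*c,.048).round(4),cv2.minAreaRect(np.array([ray(s,*p,.048)[:2]*1000 for p in P],np.float32)))
print(ctrl.get_obs()['tool_pos'])
plan([((.409,-.2092,.020),(180,0,178),12)])
E
```

```text
handle [255.98239223 174.26047359] 1647 [ 0.4035 -0.2104  0.048 ] ((405.9135437011719, -210.55978393554688), (17.195682525634766, 92.9410171508789), 87.3836898803711)
[ 0.40872445 -0.21001874  0.15772437]
x7 [-0.01, 0.05, 6.89, -0.02, 0.01, -0.03]
x7 [-0.01, 0.04, 6.89, -0.02, 0.01, -0.03]
-- (0.409, -0.2092, 0.02)
```

In the tool's units: 11 cm / 30 = 0.3667, 10.5 cm / 30 = 0.35.

send_rows(
  plan=[
    [[0, 0, 0.0833, 0, 0, 0], [0, 0, 0.1667, 0, 0, 0], [0, 0, 0.25, 0, 0, 0], [0, 0, 0.3167, 0, 0, 0], [0, 0, 0.35, 0, 0, 0], [0, 0, 0.3667, 0, 0, 0], [0, 0, 0.3667, 0, 0, 0]],
  ],
)

```text
clock: 28.48
tool_pos: [0.4094, -0.2096, 0.0473]
orientation: [-180.0, 0.0, 178.0]
force: [-0.5, -0.5, -0.1]
opening: 0.0436
gripper_force: 0.0
```

In the tool's units: 2.8 cm / 30 = 0.0933, 2.4 cm / 30 = 0.08.

send_rows(
  plan=[
    [[0, 0, 0.02, 0, 0, 0], [0, 0, 0.04, 0, 0, 0], [0, 0, 0.06, 0, 0, 0], [0, 0, 0.08, 0, 0, 0], [0, 0, 0.0933, 0, 0, 0], [0, 0, 0.0933, 0, 0, 0], [0, 0, 0.0933, 0, 0, 0]],
  ],
)

```text
clock: 29.07
tool_pos: [0.408, -0.2101, 0.019]
orientation: [-180.0, -0.0, 177.9]
force: [-0.3, -0.6, 0.4]
opening: 0.044
gripper_force: 0.0
```

send_rows(
  plan=[
    [[0, 0, 0, 0, 0, 0], [0, 0, 0, 0, 0, 0], [0, 0, 0, 0, 0, 0], [0, 0, 0, 0, 0, 0], [0, 0, 0, 0, 0, 0], [0, 0, 0, 0, 0, 0], [0, 0, 0, 0, 0, 0]],
  ],
  fingers=0,
)

```text
clock: 29.65
tool_pos: [0.4083, -0.2101, 0.0194]
orientation: [-180.0, 0.0, 177.9]
force: [0.1, -0.2, 1.3]
opening: 0.0166
gripper_force: 30.0
```

```bash
python3 - <<'E'
from h import *
o=ctrl.get_obs();print(o['tool_pos'],o['orientation'],o['opening'],o['joint_pos'].round(1))
plan([((.42,-.15,.15),(180,0,-180),30)])
E
```

```text
[ 0.40828486 -0.21011715  0.01938095] [-1.79995289e+02  1.19339349e-02  1.77908473e+02] 0.016623138408490903 [ -2.5  12.2 -39.1   0.  -38.6 -89.6]
x6 [-0.95, 6.05, -13.06, -0.0, 0.01, -2.09]
-- (0.42, -0.15, 0.15)
```

```bash
cat >> h.py <<'E'
BC=np.array([.5954,-.0067]);BY=math.radians(-7.46)
NIB=np.array([.0803,0,.0194]);EYE=np.array([-.0847,0,.0154])
def bw(x,y): c,s=math.cos(BY),math.sin(BY); return BC+np.array([c*x-s*y,s*x+c*y])/1000
def tcp_for(P,rpy,off): return np.array(P)-R.from_euler('xyz',rpy,degrees=True).apply(off)
E
python3 - <<'E'
from h import *
print([bw(*p).round(4) for p in((-25,-118),(-25,-35),(25,35),(25,118))])
t=tcp_for([*bw(-25,-117),.05],(180,10,0),NIB);print(t)
plan([((.42,-.2,.17),(180,0,178),24),((.45,-.15,.17),(180,0,-90)),((t[0],t[1],.17),(180,0,0)),(t,(180,10,0),20)])
E
```

```text
[array([ 0.5553, -0.1205]), array([ 0.5661, -0.0382]), array([0.6247, 0.0248]), array([0.6355, 0.1071])]
[ 0.47970974 -0.11946383  0.08304922]
x8 [-1.14, 1.05, -15.06, -0.0, 0.01, -0.09]
-- (0.42, -0.2, 0.17)
x8 [-1.41, 2.55, 0.0, 0.0, 0.0, -46.0]
x8 [-2.82, 0.76, -0.0, 0.0, 0.0, -46.0]
-- (0.45, -0.15, 0.17)
x8 [-1.53, -1.49, -0.0, -0.0, 0.0, -45.0]
x8 [-0.03, -2.13, -0.0, 0.0, 0.0, -45.0]
-- (np.float64(0.4797097403125902), np.float64(-0.11946383204038427), 0.17)
x6 [0.0, -0.0, 8.7, 0.0, -10.0, 0.0]
-- [ 0.47970974 -0.11946383  0.08304922]
```

In the tool's units: -15 cm / 30 = -0.5, -13 cm / 30 = -0.4333.

send_rows(
  plan=[
    [[0, 0, -0.0333, 0, 0, 0], [0, 0, -0.1, 0, 0, 0], [0, 0, -0.1667, 0, 0, 0], [-0.0167, 0.0167, -0.2333, 0, 0, 0], [-0.0367, 0.0333, -0.3, 0, 0, 0], [-0.0367, 0.0333, -0.3667, 0, 0, 0], [-0.0367, 0.0333, -0.4333, 0, 0, 0], [-0.0367, 0.0333, -0.5, 0, 0, 0]],
  ],
)

```text
clock: 30.32
tool_pos: [0.4192, -0.2002, 0.17]
orientation: [180.0, -0.0, 177.9]
force: [0.8, -0.2, -1.1]
opening: 0.016
gripper_force: 30.0
```

In the tool's units: 2.6 cm / 30 = 0.0867, -1.4 cm / 30 = -0.0467, -46 degrees / 180 = -0.2556.

send_rows(
  plan=[
    [[-0.0467, 0.0867, 0, 0, 0, -0.2556], [-0.0467, 0.0867, 0, 0, 0, -0.2556], [-0.0467, 0.0867, 0, 0, 0, -0.2556], [-0.0467, 0.0867, 0, 0, 0, -0.2556], [-0.0467, 0.0867, 0, 0, 0, -0.2556], [-0.0467, 0.0867, 0, 0, 0, -0.2556], [-0.0467, 0.0867, 0, 0, 0, -0.2556], [-0.0467, 0.0867, 0, 0, 0, -0.2556]],
  ],
)

```text
clock: 30.98
tool_pos: [0.4342, -0.1749, 0.169]
orientation: [180.0, -0.0, -136.0]
force: [0.1, 0.2, -1.9]
opening: 0.0161
gripper_force: 30.0
```

In the tool's units: -2.8 cm / 30 = -0.0933, 0.8 cm / 30 = 0.0267, -46 degrees / 180 = -0.2556.

send_rows(
  plan=[
    [[-0.0933, 0.0267, 0, 0, 0, -0.2556], [-0.0933, 0.0267, 0, 0, 0, -0.2556], [-0.0933, 0.0267, 0, 0, 0, -0.2556], [-0.0933, 0.0267, 0, 0, 0, -0.2556], [-0.0933, 0.0267, 0, 0, 0, -0.2556], [-0.0933, 0.0267, 0, 0, 0, -0.2556], [-0.0933, 0.0267, 0, 0, 0, -0.2556], [-0.0933, 0.0267, 0, 0, 0, -0.2556]],
  ],
)

```text
clock: 31.65
tool_pos: [0.4489, -0.1498, 0.1691]
orientation: [180.0, 0.0, -90.1]
force: [-0.5, 0.0, -1.4]
opening: 0.0161
gripper_force: 30.0
```

In the tool's units: -1.5 cm / 30 = -0.05, -45 degrees / 180 = -0.25.

send_rows(
  plan=[
    [[-0.05, -0.05, 0, 0, 0, -0.25], [-0.05, -0.05, 0, 0, 0, -0.25], [-0.05, -0.05, 0, 0, 0, -0.25], [-0.05, -0.05, 0, 0, 0, -0.25], [-0.05, -0.05, 0, 0, 0, -0.25], [-0.05, -0.05, 0, 0, 0, -0.25], [-0.05, -0.05, 0, 0, 0, -0.25], [-0.05, -0.05, 0, 0, 0, -0.25]],
  ],
)

```text
clock: 32.32
tool_pos: [0.464, -0.1348, 0.1691]
orientation: [180.0, 0.0, -45.2]
force: [-0.8, -0.1, -1.2]
opening: 0.0158
gripper_force: 30.0
```

In the tool's units: -2.1 cm / 30 = -0.07, -45 degrees / 180 = -0.25.

send_rows(
  plan=[
    [[0, -0.07, 0, 0, 0, -0.25], [0, -0.07, 0, 0, 0, -0.25], [0, -0.07, 0, 0, 0, -0.25], [0, -0.07, 0, 0, 0, -0.25], [0, -0.07, 0, 0, 0, -0.25], [0, -0.07, 0, 0, 0, -0.25], [0, -0.07, 0, 0, 0, -0.25], [0, -0.07, 0, 0, 0, -0.25]],
  ],
)

```text
clock: 32.98
tool_pos: [0.4789, -0.1201, 0.1692]
orientation: [-180.0, 0.0, -0.3]
force: [0.9, -0.5, -1.0]
opening: 0.0162
gripper_force: 30.0
```

```bash
python3 - <<'E'
from h import *
t=tcp_for([*bw(-25,-117),.04],(180,10,0),NIB)
plan([(t,(180,10,0),20)])
E
```

```text
x6 [0.08, -0.06, 9.61, -0.03, -9.99, -0.26]
-- [ 0.47970974 -0.11946383  0.07304922]
```

In the tool's units: 9.6 cm / 30 = 0.32, 8 cm / 30 = 0.2667, -10 degrees / 180 = -0.0556.

send_rows(
  plan=[
    [[0.0033, 0, 0.0667, 0, -0.0167, 0], [0.0033, 0, 0.1333, 0, -0.0333, 0], [0.0033, 0, 0.2, 0, -0.05, 0], [0.0033, 0, 0.2667, 0, -0.0556, 0], [0.0033, 0, 0.32, 0, -0.0556, 0], [0.0033, 0, 0.32, 0, -0.0556, 0], [0.0033, 0, 0.32, 0, -0.0556, 0]],
  ],
)

```text
clock: 33.57
tool_pos: [0.4795, -0.1202, 0.0728]
orientation: [179.9, 10.1, -0.3]
force: [0.1, 0.9, -0.5]
opening: 0.016
gripper_force: 30.0
```

```bash
python3 - <<'E'
from h import *
o=ctrl.get_obs();q=R.from_euler('xyz',o['orientation'],degrees=True);n=o['tool_pos']+q.apply(NIB);print(o['tool_pos'],o['orientation'],'nib',n)
out=[]
for v in('scene','side'):
    s=snap(v);p=proj(s,n);print(v,p,'floor target',proj(s,[*bw(-25,-117),.002]))
    x,y=p.astype(int); c=s['img'][y-35:y+35,x-40:x+40]; out.append(cv2.resize(c,(400,350),interpolation=cv2.INTER_CUBIC)); print('origin',x-40,y-35,'scale5')
cv2.imwrite('pics/nib.png',cv2.cvtColor(np.hstack(out),cv2.COLOR_RGB2BGR))
E
```

```text
[ 0.479461  -0.1202384  0.072758 ] [179.9383138   10.12754521  -0.29538698] nib [ 0.55509742 -0.12064923  0.03954033]
scene [233.67154436 211.26949653] floor target [234.53267426 216.48821545]
origin 193 176 scale5
side [260.85145179 205.66212231] floor target [260.63462357 213.65172613]
origin 220 170 scale5
```

View pics/nib.png

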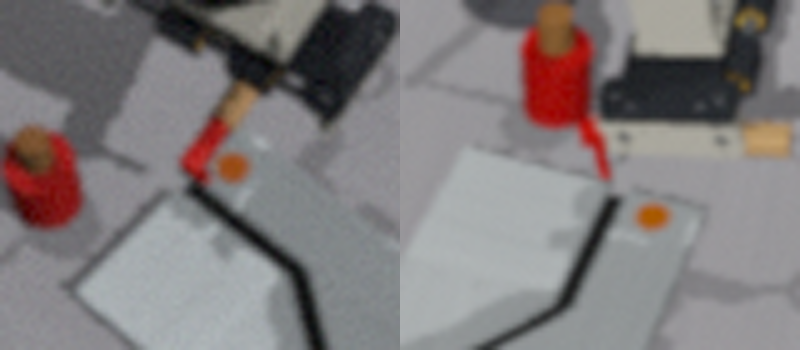

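The nib shows at scene (233.8,212.2) and side (261,205.8), within a pixel of prediction, so the grip model is good. Now I compare the groove model with these views before lowering.

```bash
python3 - <<'E'
from h import *
for v in('scene','side'):
    s=snap(v);g=cv2.cvtColor(s['img'],cv2.COLOR_RGB2GRAY).astype(float)
    for a,b in(((-25,-105),(-25,-45)),((-18,-25),(18,25)),((25,45),(25,125))):
        res=[]
        for t in np.linspace(0,1,15):
            q=np.array(a)+(np.array(b)-a)*t; d=np.array(b)-np.array(a);d=d/np.linalg.norm(d);nn=np.array([d[1],-d[0]])
            ls=np.arange(-13,13.1,.5); px=np.array([proj(s,[*bw(*(q+nn*l)),.008]) for l in ls],np.float32)
            val=cv2.remap(g.astype(np.float32),px[:,0].reshape(1,-1),px[:,1].reshape(1,-1),cv2.INTER_LINEAR)[0]
            w=np.clip(np.median(np.r_[val[:8],val[-8:]])-20-val,0,None); 
            if w.sum()>0: res.append((w*ls).sum()/w.sum())
        print(v,a,'offset mm along normal',nn.round(2),np.median(res).round(2),np.std(res).round(2))
t=tcp_for([*bw(-25,-117),.013],(180,10,0),NIB)
plan([(t,(180,10,0),10)])
E
```

```text
scene (-25, -105) offset mm along normal [ 1. -0.] 0.3 0.39
scene (-18, -25) offset mm along normal [ 0.81 -0.58] 0.27 0.13
scene (25, 45) offset mm along normal [ 1. -0.] 0.2 0.12
side (-25, -105) offset mm along normal [ 1. -0.] -0.57 0.23
side (-18, -25) offset mm along normal [ 0.81 -0.58] -1.01 0.15
side (25, 45) offset mm along normal [ 1. -0.] -0.63 0.23
x4 [0.38, -0.06, 2.84, -0.02, -0.15, -0.15]
-- [ 0.47970974 -0.11946383  0.04604922]
```

The groove model holds to under 1 mm in both views. Lowering.

In the tool's units: 2.8 cm / 30 = 0.0933, 2 cm / 30 = 0.0667, -0.2 degrees / 180 = -0.0011.

send_rows(
  plan=[
    [[0.0067, 0, 0.0333, 0, 0, -0.0011], [0.01, 0, 0.0667, 0, 0, -0.0011], [0.0133, 0, 0.0933, 0, 0, -0.0011], [0.0133, 0, 0.0933, 0, 0, -0.0011], [0.0133, 0, 0.0933, 0, 0, -0.0011]],
  ],
)

```text
clock: 34.18
tool_pos: [0.4783, -0.1201, 0.0442]
orientation: [-180.0, 10.1, 0.1]
force: [0.1, -0.3, -0.6]
opening: 0.0162
gripper_force: 30.0
```

```bash
cat >> h.py <<'E'
def nibnow():
    o=ctrl.get_obs();q=R.from_euler('xyz',o['orientation'],degrees=True);n=o['tool_pos']+q.apply(NIB)
    d=n[:2]-BC;c,s=math.cos(BY),math.sin(BY);print(o['clock'],'nib',n.round(4),'board mm',(np.array([c*d[0]+s*d[1],-s*d[0]+c*d[1]])*1000).round(1),'F',o['force'].round(1),'rpy',o['orientation'].round(2));return n
E
python3 - <<'E'
from h import *
nibnow()
t=tcp_for([*bw(-25,-117),.002],(180,10,0),NIB)
plan([(t,(180,10,0),3)])
E
```

```text
34.1833 nib [ 0.554 -0.12   0.011] board mm [ -26.3 -117.7] F [ 0.1 -0.3 -0.6] rpy [-1.7998e+02  1.0110e+01  1.0000e-01]
x5 [0.29, -0.07, 0.88, -0.0, 0.11, 0.09]
-- [ 0.47970974 -0.11946383  0.03504922]
```

In the tool's units: 0.8 cm / 30 = 0.0267, 0.7 cm / 30 = 0.0233.

send_rows(
  plan=[
    [[0.005, 0, 0.01, 0, 0, 0], [0.0067, 0, 0.0167, 0, 0, 0], [0.0083, 0, 0.0233, 0, 0, 0], [0.0083, 0, 0.0267, 0, 0, 0], [0.0083, 0, 0.0267, 0, 0, 0], [0.0083, 0, 0.0267, 0, 0, 0]],
  ],
)

```text
clock: 34.68
tool_pos: [0.4802, -0.12, 0.0367]
orientation: [-180.0, 10.0, 0.1]
force: [0.7, -0.0, -1.6]
opening: 0.0164
gripper_force: 30.0
```

```bash
python3 - <<'E'
from h import *
nibnow();s=snap('side');nibnow();s=snap('scene');nibnow()
E
```

```text
34.6833 nib [ 0.5559 -0.1199  0.0036] board mm [ -24.5 -117.3] F [ 0.7 -0.  -1.6] rpy [-1.7997e+02  1.0000e+01  1.1000e-01]
34.7333 nib [ 0.556  -0.1199  0.0037] board mm [ -24.4 -117.3] F [-0.2 -0.3 -0. ] rpy [-1.7997e+02  9.9900e+00  1.1000e-01]
34.7833 nib [ 0.556  -0.1199  0.0038] board mm [ -24.4 -117.3] F [-0.2  0.1 -0.7] rpy [-1.7996e+02  9.9800e+00  1.1000e-01]
```

In the tool's units: 0.2 cm / 30 = 0.0067, 0.15 cm / 30 = 0.005.

send_rows(
  plan=[
    [[0, 0, 0.0033, 0, 0, 0], [0, 0, 0.005, 0, 0, 0], [0, 0, 0.0067, 0, 0, 0], [0, 0, 0.0067, 0, 0, 0]],
  ],
)

```text
clock: 35.12
tool_pos: [0.4797, -0.12, 0.0346]
orientation: [-180.0, 10.0, 0.1]
force: [0.1, 0.5, -0.8]
opening: 0.0161
gripper_force: 30.0
```

```bash
python3 - <<'E'
from h import *
snap('side');nibnow()
E
```

```text
35.1667 nib [ 0.5555 -0.1199  0.0016] board mm [ -24.9 -117.4] F [ 0.3 -0.  -0.2] rpy [-1.7996e+02  1.0010e+01  1.0000e-01]
```

send_rows(
  plan=[
    [[0, 0, 0.0033, 0, 0, 0], [0, 0, 0.0033, 0, 0, 0], [0, 0, 0.0033, 0, 0, 0]],
  ],
)

```text
clock: 35.42
tool_pos: [0.4796, -0.12, 0.0337]
orientation: [-180.0, 10.0, 0.1]
force: [0.3, -0.4, -0.1]
opening: 0.0157
gripper_force: 30.0
```

```bash
python3 - <<'E'
from h import *
nibnow()
o=ctrl.get_obs();q=R.from_euler('xyz',o['orientation'],degrees=True).inv()
P=[np.array(p,float) for p in((-25,-117),(-25,-35),(25,35),(25,118))]
for a,b in zip(P,P[1:]):
    d=np.r_[bw(*b)-bw(*a),0];L=np.linalg.norm(d)*1000;n=round(L/(20/12));print('rows',n,'calls',n/8,'L',L.round(1),'tool cm/row',q.apply(d*100/n).round(4),'per call(8)',q.apply(d*800/n).round(3))
E
```

```text
35.4167 nib [ 0.5554 -0.1199  0.0007] board mm [ -25.  -117.4] F [ 0.3 -0.4 -0.1] rpy [-1.7997e+02  1.0000e+01  1.1000e-01]
rows 49 calls 6.125 L 82.0 tool cm/row [ 0.0217 -0.1659 -0.0037] per call(8) [ 0.174 -1.327 -0.03 ]
rows 52 calls 6.5 L 86.0 tool cm/row [ 0.1113 -0.1208 -0.0196] per call(8) [ 0.891 -0.966 -0.157]
rows 50 calls 6.25 L 83.0 tool cm/row [ 0.0215 -0.1646 -0.0037] per call(8) [ 0.172 -1.316 -0.03 ]
```

In the tool's units: -1.33 cm / 30 = -0.0443, -1.16 cm / 30 = -0.0387.

send_rows(
  plan=[
    [[0.0007, -0.0057, 0, 0, 0, 0], [0.0013, -0.011, -0.0003, 0, 0, 0], [0.0023, -0.0167, -0.0003, 0, 0, 0], [0.003, -0.022, -0.0003, 0, 0, 0], [0.0037, -0.0277, -0.0007, 0, 0, 0], [0.0043, -0.0333, -0.0007, 0, 0, 0], [0.005, -0.0387, -0.001, 0, 0, 0], [0.0057, -0.0443, -0.001, 0, 0, 0]],
  ],
)

```text
clock: 36.08
tool_pos: [0.4814, -0.1065, 0.0338]
orientation: [-180.0, 10.0, 0.1]
force: [-0.8, 0.3, -1.0]
opening: 0.0161
gripper_force: 30.0
```

In the tool's units: -1.33 cm / 30 = -0.0443, -1.16 cm / 30 = -0.0387.

send_rows(
  plan=[
    [[0.0007, -0.0057, 0, 0, 0, 0], [0.0013, -0.011, -0.0003, 0, 0, 0], [0.0023, -0.0167, -0.0003, 0, 0, 0], [0.003, -0.022, -0.0003, 0, 0, 0], [0.0037, -0.0277, -0.0007, 0, 0, 0], [0.0043, -0.0333, -0.0007, 0, 0, 0], [0.005, -0.0387, -0.001, 0, 0, 0], [0.0057, -0.0443, -0.001, 0, 0, 0]],
  ],
)

```text
clock: 36.75
tool_pos: [0.4831, -0.0933, 0.0338]
orientation: [-180.0, 10.0, 0.1]
force: [0.2, -1.0, -0.9]
opening: 0.0162
gripper_force: 30.0
```

In the tool's units: -1.33 cm / 30 = -0.0443, -1.16 cm / 30 = -0.0387.

send_rows(
  plan=[
    [[0.0007, -0.0057, 0, 0, 0, 0], [0.0013, -0.011, -0.0003, 0, 0, 0], [0.0023, -0.0167, -0.0003, 0, 0, 0], [0.003, -0.022, -0.0003, 0, 0, 0], [0.0037, -0.0277, -0.0007, 0, 0, 0], [0.0043, -0.0333, -0.0007, 0, 0, 0], [0.005, -0.0387, -0.001, 0, 0, 0], [0.0057, -0.0443, -0.001, 0, 0, 0]],
  ],
)

```text
clock: 37.42
tool_pos: [0.4848, -0.08, 0.0338]
orientation: [-180.0, 10.0, 0.1]
force: [1.1, -0.2, 0.0]
opening: 0.0161
gripper_force: 30.0
```

```bash
python3 - <<'E'
from h import *
n=nibnow()
for v in('scene','side'):
    s=snap(v); print(v,proj(s,n).round(1)); 
    b=[(c,a,m) for c,a,m in blobs(s['img'],(0,150,80),(4,255,255),4,(int(proj(s,n)[0])-25,int(proj(s,n)[1])-30,int(proj(s,n)[0])+25,int(proj(s,n)[1])+12))]
    for c,a,m in b: ys,xs=np.nonzero(m); k=ys.argmax(); print(c.round(1),a,'lowest',xs[ys==ys.max()].mean(),ys.max())
E
```

```text
37.4167 nib [ 0.5605 -0.0798  0.0007] board mm [-25.1 -77. ] F [ 1.1 -0.2  0. ] rpy [-1.7996e+02  1.0000e+01  1.0000e-01]
scene [243.1 223.4]
[242.6 217.7] 46 lowest 244.0 223
side [256.5 222.7]
[253.1 213.4] 11 lowest 253.5 215
[256.3 221.5] 6 lowest 256.0 223
```

In the tool's units: -1.33 cm / 30 = -0.0443, -0.33 cm / 30 = -0.011.

send_rows(
  plan=[
    [[0.0007, -0.0057, 0, 0, 0, 0], [0.0013, -0.011, -0.0003, 0, 0, 0], [0.0023, -0.0167, -0.0003, 0, 0, 0], [0.003, -0.022, -0.0003, 0, 0, 0], [0.0037, -0.0277, -0.0007, 0, 0, 0], [0.0043, -0.0333, -0.0007, 0, 0, 0], [0.005, -0.0387, -0.001, 0, 0, 0], [0.0057, -0.0443, -0.001, 0, 0, 0]],
  ],
)

```text
clock: 38.18
tool_pos: [0.4865, -0.0666, 0.0338]
orientation: [-180.0, 10.0, 0.1]
force: [-0.6, -0.9, 0.3]
opening: 0.0161
gripper_force: 30.0
```

send_rows(
  plan=[
    [[0.0007, -0.0057, 0, 0, 0, 0], [0.0013, -0.011, -0.0003, 0, 0, 0], [0.0023, -0.0167, -0.0003, 0, 0, 0], [0.003, -0.022, -0.0003, 0, 0, 0], [0.0037, -0.0277, -0.0007, 0, 0, 0], [0.0043, -0.0333, -0.0007, 0, 0, 0], [0.005, -0.0387, -0.001, 0, 0, 0], [0.0057, -0.0443, -0.001, 0, 0, 0]],
  ],
)

```text
clock: 38.85
tool_pos: [0.4882, -0.0534, 0.0338]
orientation: [-180.0, 10.0, 0.1]
force: [0.3, -0.5, -0.9]
opening: 0.0155
gripper_force: 30.0
```

In the tool's units: -1.33 cm / 30 = -0.0443, -1.16 cm / 30 = -0.0387.

send_rows(
  plan=[
    [[0.0007, -0.0057, 0, 0, 0, 0], [0.0013, -0.011, -0.0003, 0, 0, 0], [0.0023, -0.0167, -0.0003, 0, 0, 0], [0.003, -0.022, -0.0003, 0, 0, 0], [0.0037, -0.0277, -0.0007, 0, 0, 0], [0.0043, -0.0333, -0.0007, 0, 0, 0], [0.005, -0.0387, -0.001, 0, 0, 0], [0.0057, -0.0443, -0.001, 0, 0, 0]],
  ],
)

```text
clock: 39.52
tool_pos: [0.4899, -0.0401, 0.0338]
orientation: [-180.0, 10.0, 0.1]
force: [0.3, -0.2, -0.7]
opening: 0.0162
gripper_force: 30.0
```

```bash
python3 -c "
from h import *
nibnow()"
```

```text
39.5167 nib [ 0.5656 -0.0399  0.0007] board mm [-25.2 -36.8] F [ 0.3 -0.2 -0.7] rpy [-1.7997e+02  1.0000e+01  1.0000e-01]
```

send_rows(
  plan=[
    [[0.001, -0.0057, 0, 0, 0, 0], [0.0047, -0.0097, -0.0007, 0, 0, 0], [0.0083, -0.0137, -0.0013, 0, 0, 0], [0.0123, -0.0177, -0.002, 0, 0, 0], [0.016, -0.0217, -0.0027, 0, 0, 0], [0.0197, -0.0257, -0.0033, 0, 0, 0], [0.0233, -0.0297, -0.004, 0, 0, 0], [0.027, -0.034, -0.0047, 0, 0, 0]],
  ],
)

```text
clock: 40.18
tool_pos: [0.4982, -0.0299, 0.0337]
orientation: [-180.0, 10.0, 0.1]
force: [-0.3, -0.2, -0.6]
opening: 0.0158
gripper_force: 30.0
```

send_rows(
  plan=[
    [[0.0037, -0.004, -0.0007, 0, 0, 0], [0.0073, -0.008, -0.0013, 0, 0, 0], [0.011, -0.012, -0.002, 0, 0, 0], [0.015, -0.016, -0.0027, 0, 0, 0], [0.0187, -0.02, -0.0033, 0, 0, 0], [0.0223, -0.024, -0.004, 0, 0, 0], [0.026, -0.0283, -0.0047, 0, 0, 0], [0.0297, -0.0323, -0.0053, 0, 0, 0]],
  ],
)

```text
clock: 40.85
tool_pos: [0.5072, -0.0201, 0.0338]
orientation: [-180.0, 10.0, 0.1]
force: [-0.0, 0.1, 0.2]
opening: 0.0163
gripper_force: 30.0
```

In the tool's units: -0.97 cm / 30 = -0.0323, 0.89 cm / 30 = 0.0297.

send_rows(
  plan=[
    [[0.0037, -0.004, -0.0007, 0, 0, 0], [0.0073, -0.008, -0.0013, 0, 0, 0], [0.011, -0.012, -0.002, 0, 0, 0], [0.015, -0.016, -0.0027, 0, 0, 0], [0.0187, -0.02, -0.0033, 0, 0, 0], [0.0223, -0.024, -0.004, 0, 0, 0], [0.026, -0.0283, -0.0047, 0, 0, 0], [0.0297, -0.0323, -0.0053, 0, 0, 0]],
  ],
)

```text
clock: 41.52
tool_pos: [0.5163, -0.0104, 0.0338]
orientation: [-180.0, 10.0, 0.1]
force: [-1.2, -0.2, 0.0]
opening: 0.0161
gripper_force: 30.0
```

```bash
python3 -c "
from h import *
nibnow()"
```

```text
41.5167 nib [ 0.592  -0.0103  0.0008] board mm [-2.9 -4. ] F [-1.2 -0.2  0. ] rpy [-1.7997e+02  1.0000e+01  1.0000e-01]
```

In the tool's units: -0.97 cm / 30 = -0.0323, 0.56 cm / 30 = 0.0187.

send_rows(
  plan=[
    [[0.0037, -0.004, -0.0007, 0, 0, 0], [0.0073, -0.008, -0.0013, 0, 0, 0], [0.011, -0.012, -0.002, 0, 0, 0], [0.015, -0.016, -0.0027, 0, 0, 0], [0.0187, -0.02, -0.0033, 0, 0, 0], [0.0223, -0.024, -0.004, 0, 0, 0], [0.026, -0.0283, -0.0047, 0, 0, 0], [0.0297, -0.0323, -0.0053, 0, 0, 0]],
  ],
)

```text
clock: 42.18
tool_pos: [0.5253, -0.0007, 0.0338]
orientation: [-180.0, 10.0, 0.1]
force: [-0.3, -0.8, -0.6]
opening: 0.0159
gripper_force: 30.0
```

In the tool's units: -0.97 cm / 30 = -0.0323, 0.89 cm / 30 = 0.0297.

send_rows(
  plan=[
    [[0.0037, -0.004, -0.0007, 0, 0, 0], [0.0073, -0.008, -0.0013, 0, 0, 0], [0.011, -0.012, -0.002, 0, 0, 0], [0.015, -0.016, -0.0027, 0, 0, 0], [0.0187, -0.02, -0.0033, 0, 0, 0], [0.0223, -0.024, -0.004, 0, 0, 0], [0.026, -0.0283, -0.0047, 0, 0, 0], [0.0297, -0.0323, -0.0053, 0, 0, 0]],
  ],
)

```text
clock: 42.85
tool_pos: [0.5343, 0.009, 0.0339]
orientation: [-180.0, 10.0, 0.1]
force: [0.5, -0.3, -0.3]
opening: 0.016
gripper_force: 30.0
```

In the tool's units: -0.97 cm / 30 = -0.0323, 0.89 cm / 30 = 0.0297.

send_rows(
  plan=[
    [[0.0037, -0.004, -0.0007, 0, 0, 0], [0.0073, -0.008, -0.0013, 0, 0, 0], [0.011, -0.012, -0.002, 0, 0, 0], [0.015, -0.016, -0.0027, 0, 0, 0], [0.0187, -0.02, -0.0033, 0, 0, 0], [0.0223, -0.024, -0.004, 0, 0, 0], [0.026, -0.0283, -0.0047, 0, 0, 0], [0.0297, -0.0323, -0.0053, 0, 0, 0]],
  ],
)

```text
clock: 43.52
tool_pos: [0.5433, 0.0187, 0.0339]
orientation: [-180.0, 10.0, 0.1]
force: [-0.1, -0.8, -0.4]
opening: 0.0162
gripper_force: 30.0
```

```bash
python3 -c "
from h import *
nibnow()"
```

```text
43.5167 nib [0.619  0.0188 0.0009] board mm [20.1 28.4] F [-0.1 -0.8 -0.4] rpy [-1.7997e+02  1.0000e+01  1.0000e-01]
```

In the tool's units: -1.1 cm / 30 = -0.0367, -0.94 cm / 30 = -0.0313.

send_rows(
  plan=[
    [[0.0037, -0.004, -0.0007, 0, 0, 0], [0.0073, -0.008, -0.001, 0, 0, 0], [0.011, -0.012, -0.0017, 0, 0, 0], [0.015, -0.016, -0.0023, 0, 0, 0], [0.0187, -0.0203, -0.003, 0, 0, 0], [0.0193, -0.0257, -0.003, 0, 0, 0], [0.02, -0.0313, -0.0033, 0, 0, 0], [0.0207, -0.0367, -0.0033, 0, 0, 0]],
  ],
)

```text
clock: 44.18
tool_pos: [0.5496, 0.0298, 0.0339]
orientation: [-180.0, 10.0, 0.1]
force: [1.0, 0.2, 0.0]
opening: 0.0161
gripper_force: 30.0
```

In the tool's units: -1.33 cm / 30 = -0.0443, -1.16 cm / 30 = -0.0387.

send_rows(
  plan=[
    [[0.0007, -0.0057, 0, 0, 0, 0], [0.0013, -0.011, -0.0003, 0, 0, 0], [0.0023, -0.0167, -0.0003, 0, 0, 0], [0.003, -0.022, -0.0003, 0, 0, 0], [0.0037, -0.0277, -0.0007, 0, 0, 0], [0.0043, -0.0333, -0.0007, 0, 0, 0], [0.005, -0.0387, -0.001, 0, 0, 0], [0.0057, -0.0443, -0.001, 0, 0, 0]],
  ],
)

```text
clock: 44.85
tool_pos: [0.5512, 0.043, 0.0339]
orientation: [-180.0, 10.0, 0.1]
force: [-0.0, -0.1, -0.9]
opening: 0.016
gripper_force: 30.0
```

In the tool's units: -1.33 cm / 30 = -0.0443, -1.16 cm / 30 = -0.0387.

send_rows(
  plan=[
    [[0.0007, -0.0057, 0, 0, 0, 0], [0.0013, -0.011, -0.0003, 0, 0, 0], [0.0023, -0.0167, -0.0003, 0, 0, 0], [0.003, -0.022, -0.0003, 0, 0, 0], [0.0037, -0.0277, -0.0007, 0, 0, 0], [0.0043, -0.0333, -0.0007, 0, 0, 0], [0.005, -0.0387, -0.001, 0, 0, 0], [0.0057, -0.0443, -0.001, 0, 0, 0]],
  ],
)

```text
clock: 45.52
tool_pos: [0.5529, 0.0563, 0.0338]
orientation: [-180.0, 10.0, 0.1]
force: [0.0, -0.6, 0.0]
opening: 0.0161
gripper_force: 30.0
```

```bash
python3 -c "
from h import *
nibnow()"
```

```text
45.5167 nib [0.6286 0.0565 0.0008] board mm [24.7 67. ] F [ 0.  -0.6  0. ] rpy [-1.7997e+02  1.0000e+01  1.0000e-01]
```

In the tool's units: -1.33 cm / 30 = -0.0443, -1.16 cm / 30 = -0.0387.

send_rows(
  plan=[
    [[0.001, -0.0057, 0, 0, 0, 0], [0.0017, -0.011, -0.0003, 0, 0, 0], [0.0027, -0.0167, -0.0003, 0, 0, 0], [0.0033, -0.022, -0.0003, 0, 0, 0], [0.004, -0.0277, -0.0007, 0, 0, 0], [0.0047, -0.0333, -0.0007, 0, 0, 0], [0.0053, -0.0387, -0.001, 0, 0, 0], [0.006, -0.0443, -0.001, 0, 0, 0]],
  ],
)

```text
clock: 46.18
tool_pos: [0.5547, 0.0697, 0.0339]
orientation: [-180.0, 10.0, 0.1]
force: [0.5, -0.3, -0.8]
opening: 0.0159
gripper_force: 30.0
```

In the tool's units: -1.33 cm / 30 = -0.0443, -1.16 cm / 30 = -0.0387.

send_rows(
  plan=[
    [[0.0007, -0.0057, 0, 0, 0, 0], [0.0013, -0.011, -0.0003, 0, 0, 0], [0.0023, -0.0167, -0.0003, 0, 0, 0], [0.003, -0.022, -0.0003, 0, 0, 0], [0.0037, -0.0277, -0.0007, 0, 0, 0], [0.0043, -0.0333, -0.0007, 0, 0, 0], [0.005, -0.0387, -0.001, 0, 0, 0], [0.0057, -0.0443, -0.001, 0, 0, 0]],
  ],
)

```text
clock: 46.85
tool_pos: [0.5564, 0.0829, 0.0339]
orientation: [-180.0, 10.0, 0.1]
force: [-0.6, 0.3, -0.8]
opening: 0.0158
gripper_force: 30.0
```

send_rows(
  plan=[
    [[0.0007, -0.0057, 0, 0, 0, 0], [0.0013, -0.011, -0.0003, 0, 0, 0], [0.0023, -0.0167, -0.0003, 0, 0, 0], [0.003, -0.022, -0.0003, 0, 0, 0], [0.0037, -0.0277, -0.0007, 0, 0, 0], [0.0043, -0.0333, -0.0007, 0, 0, 0], [0.005, -0.0387, -0.001, 0, 0, 0], [0.0057, -0.0443, -0.001, 0, 0, 0]],
  ],
)

```text
clock: 47.52
tool_pos: [0.5581, 0.0963, 0.0339]
orientation: [-180.0, 10.0, 0.1]
force: [0.2, 0.4, -0.3]
opening: 0.0161
gripper_force: 30.0
```

send_rows(
  plan=[
    [[0.0007, -0.0057, 0, 0, 0, 0], [0.0013, -0.011, -0.0003, 0, 0, 0], [0.0023, -0.0167, -0.0003, 0, 0, 0], [0.003, -0.022, -0.0003, 0, 0, 0], [0.0037, -0.0277, -0.0007, 0, 0, 0], [0.0043, -0.0333, -0.0007, 0, 0, 0], [0.005, -0.0387, -0.001, 0, 0, 0], [0.005, -0.0387, -0.001, 0, 0, 0]],
  ],
)

```text
clock: 48.18
tool_pos: [0.5597, 0.1081, 0.0339]
orientation: [-180.0, 10.0, 0.1]
force: [-0.4, -1.0, 0.5]
opening: 0.016
gripper_force: 30.0
```

```bash
python3 - <<'E'
from h import *
n=nibnow();o=ctrl.get_obs();print(o['joint_pos'].round(1))
out=[]
for v in('scene','side'):
    s=snap(v);p=proj(s,n);print(v,p)
    x,y=p.astype(int); c=s['img'][y-35:y+35,x-40:x+40]; out.append(cv2.resize(c,(400,350),interpolation=cv2.INTER_CUBIC))
cv2.imwrite('pics/nib2.png',cv2.cvtColor(np.hstack(out),cv2.COLOR_RGB2BGR))
E
```

```text
48.1833 nib [0.6354 0.1082 0.0009] board mm [ 24.7 119.1] F [-0.4 -1.   0.5] rpy [-1.7996e+02  9.9900e+00  1.2000e-01]
[ 27.1  25.8 -13.4  -5.3 -59.7  66. ]
scene [277.99074802 269.81291295]
side [217.10500813 266.87522329]
```

View pics/nib2.png

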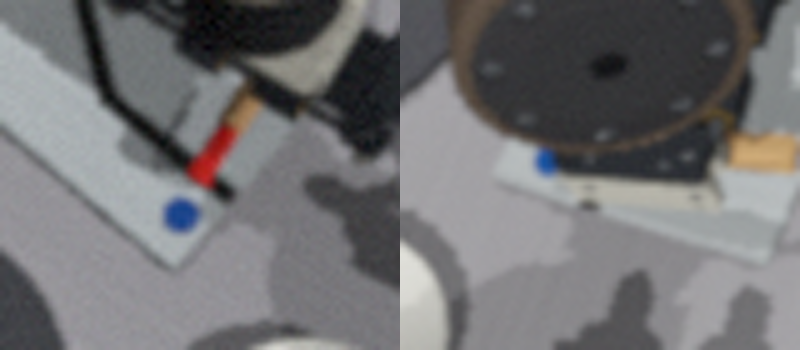

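The nib is still down in the groove at the blue end (scene crop (200,180)). Stroke done, on line throughout. Next I lift, swing the nib back toward the base and go to the hook.

```bash
python3 - <<'E'
from h import *
T=np.array([.5535,-.3154,.294]);ps=172.8
t=tcp_for([T[0],T[1],.34],(180,0,ps),EYE);print(t)
plan([((.55,.10,.12),(180,10,0),20),((.50,.0,.36),(180,0,-60),36),((.46,-.12,.36),(180,0,-130),36),((.45,-.22,t[2]),(180,0,ps),36),((t[0],t[1],t[2]),(180,0,ps),20)])
S=snap('scene');D=snap('side')
print('pot',ray(S,186,125,.085),ray(D,327,136,.085))
E
```

```text
[ 0.46946788 -0.30478428  0.3554    ]
x6 [-2.44, 0.77, -8.32, -0.02, -0.0, 0.11]
-- (0.55, 0.1, 0.12)
x6 [-4.55, 5.0, -11.38, 2.62, 4.53, 29.92]
x6 [-0.7, 5.86, -11.85, 2.62, 4.53, 29.92]
-- (0.5, 0.0, 0.36)
x7 [4.2, 4.73, 0.0, -0.0, -0.0, 35.0]
x7 [6.15, 1.47, 0.0, -0.0, -0.0, 35.0]
-- (0.46, -0.12, 0.36)
x6 [4.15, -2.83, 0.23, 0.0, -0.0, 28.6]
x6 [2.29, -4.47, 0.23, 0.0, -0.0, 28.6]
-- (0.45, -0.22, np.float64(0.35540000000000005))
x6 [-2.99, -8.17, -0.0, -0.0, 0.0, -0.0]
-- (np.float64(0.46946788479866375), np.float64(-0.3047842751171035), np.float64(0.35540000000000005))
pot [ 0.37338107 -0.46417546  0.085     ] [ 0.38018964 -0.47840953  0.085     ]
```

In the tool's units: -8.3 cm / 30 = -0.2767, -7.5 cm / 30 = -0.25.

send_rows(
  plan=[
    [[-0.0067, 0, -0.0333, 0, 0, 0], [-0.0133, 0, -0.0733, 0, 0, 0], [-0.0333, 0.0067, -0.1333, 0, 0, 0], [-0.0533, 0.0133, -0.1833, 0, 0, 0], [-0.08, 0.0267, -0.25, 0, 0, 0], [-0.08, 0.0267, -0.2767, 0, 0, 0]],
  ],
)

```text
clock: 48.88
tool_pos: [0.5514, 0.0995, 0.124]
orientation: [-179.9, 9.7, 0.1]
force: [1.4, 0.6, 0.4]
opening: 0.016
gripper_force: 30.0
```

In the tool's units: -11.4 cm / 30 = -0.38, 5 cm / 30 = 0.1667, 29.9 degrees / 180 = 0.1661.

send_rows(
  plan=[
    [[-0.15, 0.1667, -0.38, 0.0144, 0.025, 0.1661], [-0.15, 0.1667, -0.38, 0.0144, 0.025, 0.1661], [-0.15, 0.1667, -0.38, 0.0144, 0.025, 0.1661], [-0.15, 0.1667, -0.38, 0.0144, 0.025, 0.1661], [-0.15, 0.1667, -0.38, 0.0144, 0.025, 0.1661], [-0.15, 0.1667, -0.38, 0.0144, 0.025, 0.1661]],
  ],
)

```text
clock: 49.38
tool_pos: [0.5261, 0.0493, 0.2421]
orientation: [178.9, 4.9, -30.1]
force: [-0.2, 0.2, -2.5]
opening: 0.0159
gripper_force: 30.0
```

In the tool's units: -11.8 cm / 30 = -0.3933, 5.9 cm / 30 = 0.1967, 29.9 degrees / 180 = 0.1661.

send_rows(
  plan=[
    [[-0.0233, 0.1967, -0.3933, 0.0144, 0.025, 0.1661], [-0.0233, 0.1967, -0.3933, 0.0144, 0.025, 0.1661], [-0.0233, 0.1967, -0.3933, 0.0144, 0.025, 0.1661], [-0.0233, 0.1967, -0.3933, 0.0144, 0.025, 0.1661], [-0.0233, 0.1967, -0.3933, 0.0144, 0.025, 0.1661], [-0.0233, 0.1967, -0.3933, 0.0144, 0.025, 0.1661]],
  ],
)

```text
clock: 49.88
tool_pos: [0.5007, -0.0009, 0.3602]
orientation: [-180.0, 0.1, -59.8]
force: [1.4, 0.4, -1.7]
opening: 0.0157
gripper_force: 30.0
```

In the tool's units: 4.7 cm / 30 = 0.1567, 4.2 cm / 30 = 0.14, 35 degrees / 180 = 0.1944.

send_rows(
  plan=[
    [[0.14, 0.1567, 0, 0, 0, 0.1944], [0.14, 0.1567, 0, 0, 0, 0.1944], [0.14, 0.1567, 0, 0, 0, 0.1944], [0.14, 0.1567, 0, 0, 0, 0.1944], [0.14, 0.1567, 0, 0, 0, 0.1944], [0.14, 0.1567, 0, 0, 0, 0.1944], [0.14, 0.1567, 0, 0, 0, 0.1944]],
  ],
)

```text
clock: 50.47
tool_pos: [0.4813, -0.0606, 0.3584]
orientation: [179.8, 0.0, -94.5]
force: [0.0, -0.4, -1.0]
opening: 0.0156
gripper_force: 30.0
```

In the tool's units: 6.1 cm / 30 = 0.2033, 1.5 cm / 30 = 0.05, 35 degrees / 180 = 0.1944.

send_rows(
  plan=[
    [[0.2033, 0.05, 0, 0, 0, 0.1944], [0.2033, 0.05, 0, 0, 0, 0.1944], [0.2033, 0.05, 0, 0, 0, 0.1944], [0.2033, 0.05, 0, 0, 0, 0.1944], [0.2033, 0.05, 0, 0, 0, 0.1944], [0.2033, 0.05, 0, 0, 0, 0.1944], [0.2033, 0.05, 0, 0, 0, 0.1944]],
  ],
)

```text
clock: 51.05
tool_pos: [0.4613, -0.1202, 0.3589]
orientation: [179.9, -0.0, -129.4]
force: [-0.2, 0.1, -0.4]
opening: 0.016
gripper_force: 30.0
```

```bash
python3 - <<'E'
from h import *
o=ctrl.get_obs();print(o['tool_pos'],o['orientation'],o['opening'],o['joint_pos'].round(0))
t=tcp_for([.5535,-.3154,.34],(180,0,172.8),EYE)
plan([((.45,-.22,t[2]),(180,0,172.8),36),(t,(180,0,172.8),20)])
E
```

```text
[ 0.46129888 -0.12020285  0.3589254 ] [ 1.79875641e+02 -4.71467308e-02 -1.29447100e+02] 0.016016557003672483 [  9.  -2.  -7.  -0. -86. -49.]
x6 [4.21, -2.73, 0.17, 0.04, -0.05, 28.88]
x6 [2.37, -4.43, 0.17, 0.04, -0.05, 28.88]
-- (0.45, -0.22, np.float64(0.35540000000000005))
x6 [-2.99, -8.17, -0.0, -0.0, 0.0, -0.0]
-- [ 0.46946788 -0.30478428  0.3554    ]
```

In the tool's units: 4.2 cm / 30 = 0.14, -2.7 cm / 30 = -0.09, 28.9 degrees / 180 = 0.1606.

send_rows(
  plan=[
    [[0.14, -0.09, 0.0067, 0, 0, 0.1606], [0.14, -0.09, 0.0067, 0, 0, 0.1606], [0.14, -0.09, 0.0067, 0, 0, 0.1606], [0.14, -0.09, 0.0067, 0, 0, 0.1606], [0.14, -0.09, 0.0067, 0, 0, 0.1606], [0.14, -0.09, 0.0067, 0, 0, 0.1606]],
  ],
)

```text
clock: 51.55
tool_pos: [0.4551, -0.1698, 0.3571]
orientation: [179.9, -0.1, -158.3]
force: [0.5, 0.7, -1.9]
opening: 0.0164
gripper_force: 30.0
```

In the tool's units: -4.4 cm / 30 = -0.1467, 2.4 cm / 30 = 0.08, 28.9 degrees / 180 = 0.1606.

send_rows(
  plan=[
    [[0.08, -0.1467, 0.0067, 0, 0, 0.1606], [0.08, -0.1467, 0.0067, 0, 0, 0.1606], [0.08, -0.1467, 0.0067, 0, 0, 0.1606], [0.08, -0.1467, 0.0067, 0, 0, 0.1606], [0.08, -0.1467, 0.0067, 0, 0, 0.1606], [0.08, -0.1467, 0.0067, 0, 0, 0.1606]],
  ],
)

```text
clock: 52.05
tool_pos: [0.4487, -0.2194, 0.3552]
orientation: [180.0, -0.1, 172.8]
force: [-0.1, 0.0, -0.8]
opening: 0.0158
gripper_force: 30.0
```

In the tool's units: -8.2 cm / 30 = -0.2733, -3 cm / 30 = -0.1.

send_rows(
  plan=[
    [[-0.1, -0.2733, 0, 0, 0, 0], [-0.1, -0.2733, 0, 0, 0, 0], [-0.1, -0.2733, 0, 0, 0, 0], [-0.1, -0.2733, 0, 0, 0, 0], [-0.1, -0.2733, 0, 0, 0, 0], [-0.1, -0.2733, 0, 0, 0, 0]],
  ],
)

```text
clock: 52.55
tool_pos: [0.4674, -0.3043, 0.3553]
orientation: [180.0, -0.1, 172.6]
force: [-0.1, -0.3, -1.3]
opening: 0.0164
gripper_force: 30.0
```

```bash
python3 - <<'E'
from h import *
o=ctrl.get_obs();q=R.from_euler('xyz',o['orientation'],degrees=True);e=o['tool_pos']+q.apply(EYE);print(o['tool_pos'],o['orientation'],'eye',e)
T=np.array([.5535,-.3154,.294]);out=[]
for v in('scene','side'):
    s=snap(v);pe=proj(s,e);print(v,'eye',pe,'tip',proj(s,T),'bend',proj(s,[.5553,-.3157,.26]))
    x,y=proj(s,T).astype(int); x0,y0=x-40,max(0,y-35); c=s['img'][y0:y0+70,x0:x0+80]; out.append(cv2.resize(c,(400,350),interpolation=cv2.INTER_CUBIC));print('origin',x0,y0)
cv2.imwrite('pics/hk2.png',cv2.cvtColor(np.hstack(out),cv2.COLOR_RGB2BGR))
E
```

```text
[ 0.46737774 -0.30426582  0.3552576 ] [ 1.79962132e+02 -7.45671838e-02  1.72558560e+02] eye [ 0.55134575 -0.31522286  0.33974738]
scene eye [172.32937172 128.25641846] tip [174.93101866 138.85546186] bend [176.66379769 146.28177996]
origin 134 103
side eye [276.1283713  91.8240606] tip [274.97210734 104.91448714] bend [274.10244204 114.1371625 ]
origin 234 69
```

View pics/hk2.png

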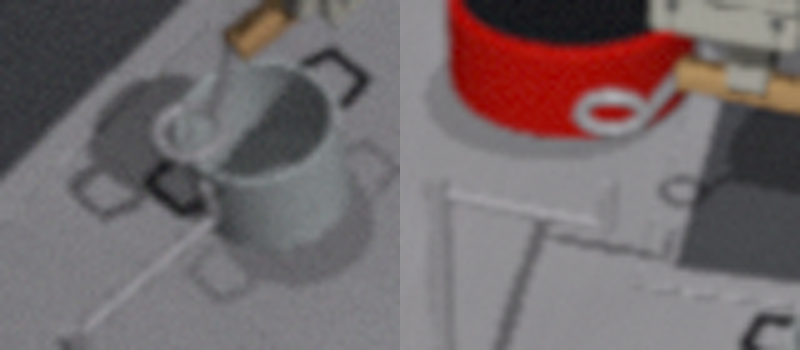

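The eye shows at scene (171.4,129.6) and side (276,91.4), directly above the hook tip (side (276,105.6)), which matches the model to a pixel. Lowering it over the tip.

In the tool's units: 5.5 cm / 30 = 0.1833, 4.8 cm / 30 = 0.16.

send_rows(
  plan=[
    [[-0.0033, 0, 0.0333, 0, 0, 0], [-0.0033, 0, 0.0667, 0, 0, 0], [-0.0033, 0, 0.1, 0, 0, 0], [-0.0033, 0, 0.1333, 0, 0, 0], [-0.0033, 0, 0.16, 0, 0, 0], [-0.0033, 0, 0.1833, 0, 0, 0], [-0.0033, 0, 0.1833, 0, 0, 0]],
  ],
)

```text
clock: 53.23
tool_pos: [0.4676, -0.3046, 0.2981]
orientation: [179.9, -0.2, 172.3]
force: [0.0, -0.3, -1.0]
opening: 0.0156
gripper_force: 30.0
```

In the tool's units: 1.2 cm / 30 = 0.04, 0.8 cm / 30 = 0.0267.

send_rows(
  plan=[
    [[0, 0, 0.0133, 0, 0, 0], [0, 0, 0.0267, 0, 0, 0], [0, 0, 0.04, 0, 0, 0], [0, 0, 0.04, 0, 0, 0]],
  ],
)

```text
clock: 53.57
tool_pos: [0.4681, -0.3048, 0.2874]
orientation: [179.9, -0.1, 172.3]
force: [1.3, 0.7, -1.4]
opening: 0.0158
gripper_force: 30.0
```

```bash
python3 - <<'E'
from h import *
o=ctrl.get_obs();q=R.from_euler('xyz',o['orientation'],degrees=True);e=o['tool_pos']+q.apply(EYE);print(o['tool_pos'],o['orientation'],'eye',e,o['force'],o['joint_pos'].round(0))
T=np.array([.5535,-.3154,.294]);out=[]
for v in('scene','side'):
    s=snap(v);print(v,'eye',proj(s,e))
    x,y=proj(s,T).astype(int); x0,y0=x-40,max(0,y-35); c=s['img'][y0:y0+70,x0:x0+80]; out.append(cv2.resize(c,(400,350),interpolation=cv2.INTER_CUBIC))
cv2.imwrite('pics/hk3.png',cv2.cvtColor(np.hstack(out),cv2.COLOR_RGB2BGR))
FW=np.array([-.1037,0,.0154])
sx=np.array([math.cos(math.radians(-7.2)),math.sin(math.radians(-7.2)),0])
w=[]
for th,d in((15,.018),(30,.017),(45,.016),(60,.015),(72,.014)):
    W=T+sx*d;W[2]=.272; r=(180,th,172.8); t=tcp_for(W,r,FW);print(th,t.round(3)); w.append((t,r,20))
plan(w)
E
```

```text
[ 0.46809945 -0.30476464  0.28739625] [ 1.79942863e+02 -1.20336315e-01  1.72335369e+02] eye [ 0.55201252 -0.31604189  0.2718184 ] [ 1.28239843  0.73134262 -1.37436248] [-13.   7.  -6.  -0. -77. -85.]
scene eye [176.5254722 143.0881452]
side eye [275.25909579 111.00198873]
15 [ 0.468 -0.305  0.26 ]
30 [ 0.474 -0.305  0.233]
45 [ 0.486 -0.307  0.21 ]
60 [ 0.504 -0.309  0.19 ]
72 [ 0.521 -0.311  0.178]
x4 [0.03, 0.04, 2.82, -0.03, -15.08, -0.46]
-- [ 0.46802702 -0.30460225  0.26003572]
x4 [0.14, -0.0, 2.71, -0.0, -15.0, -0.0]
-- [ 0.47362799 -0.30530982  0.23348679]
x4 [0.13, -0.0, 2.69, 0.0, -15.0, -0.0]
-- [ 0.48582149 -0.30685022  0.20956247]
x4 [0.12, 0.0, 2.67, -0.0, -15.0, -0.0]
-- [ 0.50370895 -0.30910993  0.18989317]
x3 [0.14, -0.0, 2.1, 0.0, -12.0, 0.0]
-- [ 0.52106645 -0.31130269  0.1781343 ]
```

View pics/hk3.png

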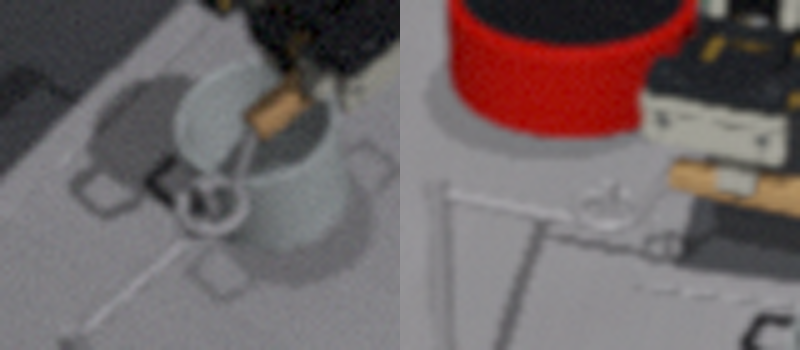

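The side view shows the ring around the upturned tip, which pokes through at (610,185) in the crop. Now I pivot the nib down.

In the tool's units: 2.8 cm / 30 = 0.0933, 2.1 cm / 30 = 0.07, -15 degrees / 180 = -0.0833.

send_rows(
  plan=[
    [[0, 0, 0.0233, 0, -0.0206, 0], [0, 0, 0.0467, 0, -0.0417, 0], [0, 0, 0.07, 0, -0.0622, 0], [0, 0, 0.0933, 0, -0.0833, 0], [0, 0, 0.0933, 0, -0.0833, 0]],
  ],
)

```text
clock: 54.08
tool_pos: [0.4657, -0.3041, 0.2592]
orientation: [179.9, 15.1, 172.3]
force: [-2.0, 0.7, -1.5]
opening: 0.0159
gripper_force: 30.0
```

In the tool's units: 2.7 cm / 30 = 0.09, 2.1 cm / 30 = 0.07, -15 degrees / 180 = -0.0833.

send_rows(
  plan=[
    [[0, 0, 0.0233, 0, -0.0206, 0], [0.0033, 0, 0.0467, 0, -0.0417, 0], [0.0033, 0, 0.07, 0, -0.0622, 0], [0.0033, 0, 0.09, 0, -0.0833, 0], [0.0033, 0, 0.09, 0, -0.0833, 0]],
  ],
)

```text
clock: 54.5
tool_pos: [0.4717, -0.3048, 0.2319]
orientation: [179.8, 29.9, 172.2]
force: [-1.0, 0.5, -1.6]
opening: 0.0159
gripper_force: 30.0
```

```bash
cat >> h.py <<'E'
FW=np.array([-.1037,0,.0154]);TIP=np.array([.553,-.3154,.294])
SX=np.array([math.cos(math.radians(-7.2)),math.sin(math.radians(-7.2)),0])
def hang(l,z=.272):
    o=ctrl.get_obs();q=R.from_euler('xyz',o['orientation'],degrees=True);W=o['tool_pos']+q.apply(FW)
    print('wire behind',((W-TIP)@SX).round(4),'z',W[2].round(4),'side',((W-TIP)@np.cross([0,0,1],SX)).round(4),'F',o['force'].round(1),'rpy',o['orientation'].round(1),'j',o['joint_pos'].round(0))
    w=[]
    for th,d in l:
        P=TIP+SX*d;P[2]=z;r=(180,th,172.8);w.append((tcp_for(P,r,FW),r,20))
    plan(w)
E
python3 -c "
from h import *
hang([(45,.016),(60,.015),(70,.014)])"
```

```text
wire behind 0.0155 z 0.2703 side -0.0007 F [-1.   0.5 -1.6] rpy [179.8  29.9 172.2] j [-16.  -7. -31.  -8. -36. -76.]
x4 [-0.08, -0.02, 2.62, -0.21, -15.06, -0.5]
-- [ 0.48532149 -0.30685022  0.20956247]
x4 [0.12, 0.0, 2.67, 0.0, -15.0, -0.0]
-- [ 0.50320895 -0.30910993  0.18989317]
x3 [0.16, -0.0, 1.74, 0.0, -10.0, -0.0]
-- [ 0.51734463 -0.31089568  0.17982099]
```

In the tool's units: 2.6 cm / 30 = 0.0867, 2 cm / 30 = 0.0667, -15 degrees / 180 = -0.0833.

send_rows(
  plan=[
    [[0, 0, 0.0233, 0, -0.0206, 0], [-0.0033, 0, 0.0433, 0, -0.0417, 0], [-0.0033, 0, 0.0667, 0, -0.0622, -0.0028], [-0.0033, 0, 0.0867, 0, -0.0833, -0.0028], [-0.0033, 0, 0.0867, 0, -0.0833, -0.0028]],
  ],
)

```text
clock: 54.92
tool_pos: [0.488, -0.3061, 0.2105]
orientation: [-179.8, 45.0, 173.0]
force: [-1.1, -0.6, -0.1]
opening: 0.0163
gripper_force: 30.0
```

In the tool's units: 2.7 cm / 30 = 0.09, 2 cm / 30 = 0.0667, -15 degrees / 180 = -0.0833.

send_rows(
  plan=[
    [[0, 0, 0.0233, 0, -0.0206, 0], [0.0033, 0, 0.0433, 0, -0.0417, 0], [0.0033, 0, 0.0667, 0, -0.0622, 0], [0.0033, 0, 0.09, 0, -0.0833, 0], [0.0033, 0, 0.09, 0, -0.0833, 0]],
  ],
)

```text
clock: 55.33
tool_pos: [0.498, -0.3021, 0.1856]
orientation: [179.0, 56.1, 172.7]
force: [-1.6, 1.4, -3.4]
opening: 0.0159
gripper_force: 30.1
```

```bash
python3 -c "
from h import *
hang([(72,.013),(80,.012)],.2705)"
```

```text
wire behind 0.0143 z 0.2632 side 0.0064 F [-1.6  1.4 -3.4] rpy [179.   56.1 172.7] j [-48.  -0. -30. -72. -35.   4.]
x4 [-0.51, -0.67, 2.36, 0.91, -15.86, -0.2]
-- [ 0.51957433 -0.31117736  0.1766343 ]
x3 [0.14, 0.0, 1.36, 0.0, -8.0, 0.0]
-- [ 0.5319936  -0.31274627  0.17104962]
```

send_rows(
  plan=[
    [[0, 0, 0, 0, 0, 0], [0, 0, 0, 0, 0, 0], [0, 0, 0, 0, 0, 0], [0, 0, 0, 0, 0, 0]],
  ],
)

```text
clock: 55.67
tool_pos: [0.4964, -0.3011, 0.1845]
orientation: [178.8, 55.8, 172.5]
force: [2.7, -2.2, 2.3]
opening: 0.0161
gripper_force: 30.2
```

```bash
python3 -c "
from h import *
hang([(66,.014)],.2705)"
```

```text
wire behind 0.0131 z 0.2616 side 0.007 F [ 2.7 -2.2  2.3] rpy [178.8  55.8 172.5] j [-47.  -1. -30. -72. -35.   4.]
x3 [-0.68, -0.73, 1.42, 0.9, -10.17, -0.26]
-- [ 0.51108594 -0.31010502  0.18202908]
```

In the tool's units: -0.7 cm / 30 = -0.0233, -0.6 cm / 30 = -0.02, -4 degrees / 180 = -0.0222.

send_rows(
  plan=[
    [[-0.0067, -0.0067, 0.0033, 0.0017, -0.0056, 0], [-0.0133, -0.0133, 0.01, 0.0033, -0.0111, 0], [-0.02, -0.02, 0.0167, 0.005, -0.0167, 0], [-0.0233, -0.0233, 0.0233, 0.005, -0.0222, 0], [-0.0233, -0.0233, 0.0233, 0.005, -0.0222, 0], [-0.0233, -0.0233, 0.0233, 0.005, -0.0222, 0], [-0.0233, -0.0233, 0.0233, 0.005, -0.0222, 0]],
  ],
)

```text
clock: 56.25
tool_pos: [0.5043, -0.308, 0.1846]
orientation: [179.5, 59.7, 172.3]
force: [0.1, 0.0, -0.8]
opening: 0.0157
gripper_force: 30.0
```

```bash
python3 -c "
from h import *
hang([(62,.014)],.2705);hang([(68,.013)],.2705)"
```

```text
wire behind 0.0164 z 0.2664 side 0.0008 F [ 0.1  0.  -0.8] rpy [179.5  59.7 172.3] j [-54.   2. -31. -81. -39.  16.]
x2 [-0.18, -0.12, 0.0, 0.05, -2.28, -0.27]
-- [ 0.50509912 -0.30934871  0.1861682 ]
wire behind 0.0164 z 0.2664 side 0.0008 F [ 0.1  0.  -0.8] rpy [179.5  59.7 172.3] j [-54.   2. -31. -81. -39.  16.]
x3 [-0.07, -0.12, 1.01, 0.04, -8.28, -0.27]
-- [ 0.51319107 -0.31037096  0.18011998]
```

In the tool's units: 0.8 cm / 30 = 0.0267, 0.6 cm / 30 = 0.02, -8 degrees / 180 = -0.0444.

send_rows(
  plan=[
    [[0, 0, 0.0033, 0, -0.0056, 0], [0, -0.0033, 0.0067, 0, -0.0111, 0], [0, -0.0033, 0.0133, 0, -0.0222, 0], [0, -0.0033, 0.02, 0, -0.0333, 0], [0, -0.0033, 0.0267, 0, -0.0444, 0], [0, -0.0033, 0.0267, 0, -0.0444, 0], [0, -0.0033, 0.0267, 0, -0.0444, 0], [0, -0.0033, 0.0267, 0, -0.0444, 0]],
  ],
)

```text
clock: 56.92
tool_pos: [0.5111, -0.3108, 0.1808]
orientation: [179.3, 67.7, 172.0]
force: [0.4, 0.2, -1.8]
opening: 0.0156
gripper_force: 30.0
```

```bash
python3 -c "
from h import *
hang([(72,.010)],.2695)
for v in ('scene','side'):
    s=snap(v,'z'+v+'.png')
"
```

```text
wire behind 0.0114 z 0.271 side -0.0013 F [ 0.4  0.2 -1.8] rpy [179.3  67.7 172. ] j [-65.   9. -35. -95. -52.  39.]
x2 [0.28, 0.07, 0.7, -0.07, -4.28, -0.29]
-- [ 0.51659799 -0.31080136  0.1756343 ]
```

In the tool's units: 0.3 cm / 30 = 0.01, 0.2 cm / 30 = 0.0067.

send_rows(
  plan=[
    [[0.0033, 0, 0, 0, 0, 0], [0.0067, 0, 0.0033, 0, 0, 0], [0.01, 0, 0.0033, 0, 0, 0], [0.01, 0, 0.0033, 0, 0, 0], [0.01, 0, 0.0033, 0, 0, 0]],
  ],
)

```text
clock: 57.43
tool_pos: [0.511, -0.3108, 0.1777]
orientation: [179.3, 67.8, 172.0]
force: [-0.4, 0.1, -1.1]
opening: 0.016
gripper_force: 30.0
```

```bash
python3 -c "
from h import *
hang([(72,.010)],.2695)
a=cv2.imread('pics/zside.png')
s=snap('side')
for v in ('scene','side'):
    s=snap(v)
    for lo,hi in (((8,60,90),(22,190,255)),((0,150,80),(4,255,255))):
        for c,ar,m in blobs(s['img'],lo,hi,6,(160,110,200,160) if v=='scene' else (255,90,300,160)): print(v,lo,c.round(1),ar)
"
```

```text
wire behind 0.0112 z 0.2679 side -0.0013 F [-0.4  0.1 -1.1] rpy [179.3  67.8 172. ] j [-66.  10. -35. -95. -52.  40.]
x2 [-0.02, 0.07, 0.59, -0.09, -4.19, -0.31]
-- [ 0.51659799 -0.31080136  0.1756343 ]
scene (8, 60, 90) [193.8 148. ] 66
side (8, 60, 90) [292.  137.1] 122
side (0, 150, 80) [269.6  92.2] 167
side (0, 150, 80) [296.6 154.7] 39
```

In the tool's units: 0.2 cm / 30 = 0.0067, 0.1 cm / 30 = 0.0033.

send_rows(
  plan=[
    [[0.0033, 0, 0, 0, 0, 0], [0.0067, 0, 0, 0, 0, 0], [0.0067, 0, 0, 0, 0, 0]],
  ],
)

```text
clock: 57.83
tool_pos: [0.5103, -0.3109, 0.1759]
orientation: [179.3, 67.8, 172.0]
force: [0.9, -0.3, 0.2]
opening: 0.0161
gripper_force: 30.0
```

send_rows(
  plan=[
    [[0, 0, 0, 0, 0, 0], [0, 0, 0, 0, 0, 0], [0, 0, 0, 0, 0, 0], [0, 0, 0, 0, 0, 0], [0, 0, 0, 0, 0, 0], [0, 0, 0, 0, 0, 0]],
  ],
  fingers=0.6,
)

```text
clock: 58.33
tool_pos: [0.5103, -0.3107, 0.1759]
orientation: [179.3, 67.8, 172.0]
force: [0.7, -0.0, -0.3]
opening: 0.0494
gripper_force: 0.0
```

```bash
cat > br.py <<'E'
from h import *
def brush():
    S={v:snap(v) for v in('scene','side')}; r={'scene':(155,105,215,185),'side':(250,85,310,175)}
    for nm,lo,hi in(('handle',(8,60,90),(22,190,255)),('red',(0,150,80),(4,255,255))):
        g={}
        for v in S:
            b=[x for x in blobs(S[v]['img'],lo,hi,6,r[v]) if not(v=='side' and x[0][1]<115)]
            if b: x=max(b,key=lambda x:x[1]); g[v]=x[0]
        print(nm,{k:x.round(1).tolist() for k,x in g.items()}, tri([(S[v],*g[v]) for v in g]).round(3) if len(g)==2 else '')
E
python3 -c "
from br import *
brush();o=ctrl.get_obs();print(o['clock'],o['opening'])"
```

```text
handle {'scene': [170.9, 173.9], 'side': [264.5, 137.6]} [ 0.593 -0.339  0.142]
red {'side': [256.1, 145.7]} 
58.4333 0.051754212515733186
```

In the tool's units: -9 cm / 30 = -0.3, -7.5 cm / 30 = -0.25.

send_rows(
  plan=[
    [[0, 0, -0.05, 0, 0, 0], [0, 0, -0.1, 0, 0, 0], [0, 0, -0.15, 0, 0, 0], [0, 0, -0.2, 0, 0, 0], [0, 0, -0.25, 0, 0, 0], [0, 0, -0.3, 0, 0, 0], [0, 0, -0.3, 0, 0, 0], [0, 0, -0.3, 0, 0, 0]],
  ],
)

```text
clock: 59.1
tool_pos: [0.4274, -0.3006, 0.2104]
orientation: [179.5, 67.9, 172.1]
force: [0.1, 0.0, 0.2]
opening: 0.053
gripper_force: 0.0
```

```bash
python3 -c "
from br import *
brush();o=ctrl.get_obs();print(o['clock'],o['tool_pos'],o['force'],o['joint_pos'].round(0))
plan([((.38,-.25,.32),(180,40,172.8),20)])"
```

```text
handle {'scene': [173.6, 171.8], 'side': [269.4, 138.3]} [ 0.577 -0.342  0.137]
red {'scene': [167.7, 183.3], 'side': [262.8, 148.8]} [ 0.602 -0.363  0.073]
59.2 [ 0.42788499 -0.30038914  0.20990946] [ 0.66169515 -0.09523132 -1.015269  ] [-74.   1. -37. -85. -59.  32.]
x8 [-8.14, 4.43, -9.15, -0.03, 27.84, -0.33]
-- (0.38, -0.25, 0.32)
```

In the tool's units: -9 cm / 30 = -0.3, 4.4 cm / 30 = 0.1467, 27 degrees / 180 = 0.15.

send_rows(
  plan=[
    [[-0.0333, 0.0167, -0.04, 0, 0.0194, 0], [-0.0667, 0.0367, -0.08, 0, 0.0389, 0], [-0.1, 0.0533, -0.12, 0, 0.0583, 0], [-0.1333, 0.0733, -0.16, 0, 0.0778, 0], [-0.1667, 0.0933, -0.2, 0, 0.0972, 0], [-0.2, 0.11, -0.24, 0, 0.1167, 0], [-0.2333, 0.1267, -0.2733, 0, 0.1333, 0], [-0.2667, 0.1467, -0.3, 0, 0.15, 0]],
  ],
)

```text
clock: 59.87
tool_pos: [0.364, -0.2556, 0.2398]
orientation: [177.0, 43.8, 171.3]
force: [-1.6, 0.0, -1.3]
opening: 0.0527
gripper_force: 0.0
```

send_rows(
  plan=[
    [[0, 0, 0, 0, 0, 0], [0, 0, 0, 0, 0, 0], [0, 0, 0, 0, 0, 0], [0, 0, 0, 0, 0, 0], [0, 0, 0, 0, 0, 0], [0, 0, 0, 0, 0, 0], [0, 0, 0, 0, 0, 0], [0, 0, 0, 0, 0, 0]],
  ],
)

```text
clock: 60.53
tool_pos: [0.3635, -0.257, 0.2397]
orientation: [177.1, 43.9, 171.2]
force: [0.1, 0.0, -0.8]
opening: 0.0524
gripper_force: 0.0
```

send_rows(
  plan=[
    [[0, 0, 0, 0, 0, 0], [0, 0, 0, 0, 0, 0], [0, 0, 0, 0, 0, 0], [0, 0, 0, 0, 0, 0], [0, 0, 0, 0, 0, 0], [0, 0, 0, 0, 0, 0], [0, 0, 0, 0, 0, 0], [0, 0, 0, 0, 0, 0]],
  ],
)

```text
clock: 61.2
tool_pos: [0.3638, -0.2564, 0.24]
orientation: [177.1, 43.9, 171.3]
force: [1.0, 0.7, -0.0]
opening: 0.0523
gripper_force: 0.0
```

```bash
python3 -c "
from br import *
brush();brush();knobs();o=ctrl.get_obs();print(o['clock'],o['tool_pos'],o['force'])
S=snap('scene');D=snap('side')
for nm,p in(('nib vertical',[.562,-.3165,.065]),('handle vert',[.562,-.3165,.158])): print(nm,proj(S,p).round(1),proj(D,p).round(1))"
```

```text
handle {'scene': [173.9, 167.8], 'side': [268.8, 136.2]} [ 0.576 -0.337  0.154]
red {'scene': [167.0, 181.8], 'side': [259.2, 145.0]} [ 0.611 -0.35   0.101]
handle {'scene': [177.5, 166.3], 'side': [273.2, 138.6]} [ 0.56  -0.336  0.147]
red {'scene': [170.2, 181.1], 'side': [266.3, 150.0]} [ 0.589 -0.364  0.07 ]
scene [183.2 165.4] 60 [ 0.5213 -0.3579  0.083 ]
scene [199.4 206.1] 64 [ 0.6184 -0.2108  0.083 ]
scene [239.1 208.8] 24 [ 0.555  -0.0957  0.083 ]
scene [409.9 248.4] 41 [0.379  0.4251 0.083 ]
scene [360.2 249.1] 39 [0.4652 0.2974 0.083 ]
scene [378.6 258.4] 42 [0.4621 0.3576 0.083 ]
scene [349.5 265.6] 41 [0.5314 0.2933 0.083 ]
scene [371.1 277.1] 43 [0.5282 0.3631 0.083 ]
scene [341.2 284.3] 44 [0.5964 0.2987 0.083 ]
scene [360.7 294.5] 43 [0.5924 0.3597 0.083 ]
side [277.5 143.4] 70 [ 0.553  -0.3968  0.083 ]
side [250.6 176.1] 74 [ 0.6082 -0.2044  0.083 ]
side [207.7 316.6] 91 [0.5944 0.298  0.083 ]
side [234.5 320.2] 90 [0.5297 0.2932 0.083 ]
side [261.5 327.2] 93 [0.4634 0.2967 0.083 ]
side [200.7 341.9] 100 [0.591  0.3595 0.083 ]
side [227.3 349.4] 102 [0.5274 0.3632 0.083 ]
side [256.7 353.4] 100 [0.461 0.358 0.083]
61.5 [ 0.36381236 -0.25641845  0.23995667] [-0.09370861  0.63297759 -0.6403766 ]
nib vertical [186.  181.9] [270.7 160.8]
handle vert [181.1 166.7] [271.3 139.6]
```

send_rows(
  plan=[
    [[0, 0, 0, 0, 0, 0], [0, 0, 0, 0, 0, 0], [0, 0, 0, 0, 0, 0], [0, 0, 0, 0, 0, 0], [0, 0, 0, 0, 0, 0], [0, 0, 0, 0, 0, 0], [0, 0, 0, 0, 0, 0], [0, 0, 0, 0, 0, 0]],
  ],
)

```text
clock: 62.27
tool_pos: [0.3638, -0.2564, 0.24]
orientation: [177.1, 43.9, 171.3]
force: [-0.1, -0.3, 0.1]
opening: 0.0526
gripper_force: 0.0
```

send_rows(
  plan=[
    [[0, 0, 0, 0, 0, 0], [0, 0, 0, 0, 0, 0], [0, 0, 0, 0, 0, 0], [0, 0, 0, 0, 0, 0], [0, 0, 0, 0, 0, 0], [0, 0, 0, 0, 0, 0], [0, 0, 0, 0, 0, 0], [0, 0, 0, 0, 0, 0]],
  ],
)

```text
clock: 62.93
tool_pos: [0.3638, -0.2564, 0.2399]
orientation: [177.1, 43.9, 171.3]
force: [-0.0, -0.1, 0.3]
opening: 0.0529
gripper_force: 0.0
```

send_rows(
  plan=[
    [[0, 0, 0, 0, 0, 0], [0, 0, 0, 0, 0, 0], [0, 0, 0, 0, 0, 0], [0, 0, 0, 0, 0, 0], [0, 0, 0, 0, 0, 0], [0, 0, 0, 0, 0, 0], [0, 0, 0, 0, 0, 0], [0, 0, 0, 0, 0, 0]],
  ],
)

```text
clock: 63.6
tool_pos: [0.3638, -0.2564, 0.24]
orientation: [177.1, 43.9, 171.3]
force: [-0.4, 0.7, 0.1]
opening: 0.053
gripper_force: 0.0
```

send_rows(
  plan=[
    [[0, 0, 0, 0, 0, 0], [0, 0, 0, 0, 0, 0], [0, 0, 0, 0, 0, 0], [0, 0, 0, 0, 0, 0], [0, 0, 0, 0, 0, 0], [0, 0, 0, 0, 0, 0], [0, 0, 0, 0, 0, 0], [0, 0, 0, 0, 0, 0]],
  ],
)

```text
clock: 64.27
tool_pos: [0.3638, -0.2564, 0.24]
orientation: [177.1, 43.9, 171.3]
force: [-0.6, 0.1, 0.2]
opening: 0.0524
gripper_force: 0.0
```

send_rows(
  plan=[
    [[0, 0, 0, 0, 0, 0], [0, 0, 0, 0, 0, 0], [0, 0, 0, 0, 0, 0], [0, 0, 0, 0, 0, 0], [0, 0, 0, 0, 0, 0], [0, 0, 0, 0, 0, 0], [0, 0, 0, 0, 0, 0], [0, 0, 0, 0, 0, 0]],
  ],
)

```text
clock: 64.93
tool_pos: [0.3638, -0.2564, 0.24]
orientation: [177.1, 43.9, 171.3]
force: [-0.3, 0.1, -0.3]
opening: 0.0523
gripper_force: 0.0
```

send_rows(
  plan=[
    [[0, 0, 0, 0, 0, 0], [0, 0, 0, 0, 0, 0], [0, 0, 0, 0, 0, 0], [0, 0, 0, 0, 0, 0], [0, 0, 0, 0, 0, 0], [0, 0, 0, 0, 0, 0], [0, 0, 0, 0, 0, 0], [0, 0, 0, 0, 0, 0]],
  ],
)

```text
clock: 65.6
tool_pos: [0.3638, -0.2564, 0.24]
orientation: [177.1, 43.9, 171.3]
force: [-0.7, 0.1, 0.4]
opening: 0.0526
gripper_force: 0.0
```

send_rows(
  plan=[
    [[0, 0, 0, 0, 0, 0], [0, 0, 0, 0, 0, 0], [0, 0, 0, 0, 0, 0], [0, 0, 0, 0, 0, 0], [0, 0, 0, 0, 0, 0], [0, 0, 0, 0, 0, 0], [0, 0, 0, 0, 0, 0], [0, 0, 0, 0, 0, 0]],
  ],
)

```text
clock: 66.27
tool_pos: [0.3638, -0.2564, 0.24]
orientation: [177.1, 43.9, 171.3]
force: [-0.1, -0.2, 0.2]
opening: 0.0526
gripper_force: 0.0
```

send_rows(
  plan=[
    [[0, 0, 0, 0, 0, 0], [0, 0, 0, 0, 0, 0], [0, 0, 0, 0, 0, 0], [0, 0, 0, 0, 0, 0], [0, 0, 0, 0, 0, 0], [0, 0, 0, 0, 0, 0], [0, 0, 0, 0, 0, 0], [0, 0, 0, 0, 0, 0]],
  ],
)

```text
clock: 66.93
tool_pos: [0.3638, -0.2564, 0.2399]
orientation: [177.1, 43.9, 171.3]
force: [-0.1, 0.5, 0.6]
opening: 0.0528
gripper_force: 0.0
```

```bash
python3 -c "
from br import *
for i in range(6): brush()"
```

```text
handle {'scene': [180.1, 167.6], 'side': [270.6, 138.9]} [ 0.566 -0.318  0.158]
red {'scene': [176.7, 182.1], 'side': [261.9, 150.7]} [ 0.594 -0.322  0.101]
handle {'scene': [179.8, 167.2], 'side': [271.9, 139.3]} [ 0.562 -0.323  0.153]
red {'scene': [175.9, 181.7], 'side': [264.1, 151.4]} [ 0.59  -0.333  0.089]
handle {'scene': [181.9, 165.7], 'side': [274.5, 140.1]} [ 0.553 -0.322  0.152]
red {'scene': [178.8, 180.6], 'side': [267.7, 153.5]} [ 0.577 -0.332  0.081]
handle {'scene': [184.6, 163.6], 'side': [276.4, 140.7]} [ 0.545 -0.316  0.156]
red {'scene': [183.7, 179.0], 'side': [270.8, 155.8]} [ 0.563 -0.322  0.083]
handle {'scene': [186.4, 163.8], 'side': [276.5, 141.1]} [ 0.544 -0.309  0.16 ]
red {'scene': [185.9, 179.2], 'side': [271.1, 156.4]} [ 0.561 -0.313  0.086]
handle {'scene': [185.8, 164.5], 'side': [274.6, 140.8]} [ 0.549 -0.307  0.163]
red {'scene': [186.2, 179.0], 'side': [267.9, 155.5]} [ 0.569 -0.302  0.101]
```

```bash
python3 -c "
from br import *
brush()
a=cv2.imread('pics/scene5.png').astype(int);b=snap('scene')['img'][...,::-1].astype(int)
print('pot diff',abs(a-b)[110:155,160:175].mean(),'plate',abs(a-b)[300:358,270:330].mean())
print(ctrl.close_job())"
```

```text
handle {'scene': [183.5, 166.4], 'side': [272.2, 140.0]} [ 0.558 -0.309  0.162]
red {'scene': [182.1, 181.2], 'side': [264.2, 153.4]} [ 0.583 -0.307  0.103]
pot diff 14.577777777777778 plate 8.227490421455938
the job is handed in; nothing more can be done
None
```

I handed the job in at about 67 s: three stray jars are in the empty rack cells, the groove is brushed from orange to blue at 2 cm/s, and the brush hangs on the hook, swinging a few degrees; the last image comparison neither showed nor ruled out the pot or plate having shifted.

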